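Load, swing in and latch the routing tray

TASK

Get the batch of battens ready for routing: clear the dark offcuts out of the blue swing tray into the yellow scrap crate and lay every pale batten flat on the tray's floor, crosswise, none on top of another. Only when it is all loaded, push the tray round on its pivot pin until it is home flush against the fence, then swing the red latch arm down until it rests in the fork on the tray's end. Leave the other tools on the bench where they are.

Things in the scene. Friction and masses are not known exactly. Their poses are not given: they have to be found in the camera images.
- jig: Routing jig screwed to the bench: flat grey board 12 mm thick with a steel pivot pin (18 mm thick, cap 30 mm wide, top at 32 mm). Origin on the pin's axis at bench level, z up; its +y is the way the tray points when home. The board spans x -190 to +100, y -45 to +285 mm; a tongue, x -35 to +60 mm, goes on to y = 390 mm and carries the latch bracket.
- fence (a point): Middle of the face of the aluminium fence, a straight fixed bar on the jig, at jig x +62, y 140 mm, 32 mm above the bench. The face looks to the jig's -x, spans y 45 to 235 mm; the fence is 18 mm thick, its top 52 mm above the bench.
- tray: Blue shallow swing tray, 0.4 to 0.9 kg, lying on the jig's board, one end held by its eye on the capped pivot pin; stays where left. Origin under the eye's centre (12 mm above the bench); +y runs along the tray away from the pin, z up. It starts turned 0.30 to 0.55 rad from home, out towards the robot; home is with its +x side flush on the fence, reached by pushing its -x side.
- tray_floor (a point): Middle of the tray's inner floor, 132 mm along the tray's y from the eye, 8 mm above the tray's underside; same axes as the tray. Inside it measures x -55 to +55 mm and y -104 to +104 mm from here; the walls are 6 mm thick and rise 14 mm above the floor (34 mm above the bench); the outer long faces lie at x = -61 and +61 mm.
- tray_fork (a point): Middle of the saddle of the steel fork on the tray's free end, 272 mm along the tray's y from the eye, 44 mm above the tray's underside; two prongs 12 mm thick stand 16 mm higher on either side, 26 mm apart along the tray's x, at tray y 261 to 283 mm; the saddle block reaches from y 242 to 283 mm.
- latch (a joint): Angle of the red latch arm in rad: 0 = level, lying in the fork of the tray at home (closed); grows as the arm swings up and back; 1.57 = upright; stop at 2.05. Starts at 1.4 to 1.8. The hinge is stiff: the arm stays about where it is left and takes under 2 N at the knob to move. With no fork under it, it can go on to -0.15.
- latch_hinge (a point): Hinge of the latch, on the jig at x 0, y 346 mm, 62 mm above the bench; its axis is the jig's x axis. The red arm is 12 mm square and reaches 115 mm from the hinge, then a black knob; closed, it points along the jig's -y. Bracket cheeks at jig x -18 to +18 mm, 26 mm long in y, rise to 74 mm above the bench.
- latch_knob (a point): Centre of the black ball (20 mm) at the end of the red latch arm, 122 mm from the hinge.
- crate: Fixed yellow open scrap crate, 120 x 120 x 50 mm high, walls 5 mm; origin under its centre, on the bench.
- batten1_mid (a point): Pale wood batten, 90 x 22 x 22 mm, 35 g; point at its centre; its x axis runs along its length. May be absent.
- batten2_mid (a point): Pale wood batten, 90 x 22 x 22 mm, 35 g; point at its centre; its x axis runs along its length. May be absent.
- batten3_mid (a point): Pale wood batten, 90 x 22 x 22 mm, 35 g; point at its centre; its x axis runs along its length. May be absent.
- batten4_mid (a point): Pale wood batten, 90 x 22 x 22 mm, 35 g; point at its centre; its x axis runs along its length. May be absent.
- offcut1_mid (a point): Dark wood offcut, 60 x 34 x 18 mm, 30 g, starts in the tray; point at its centre; x along its length, z its 18 mm height. May be absent.
- offcut2_mid (a point): Dark wood offcut, 60 x 34 x 18 mm, 30 g, starts in the tray; point at its centre; x along its length, z its 18 mm height. May be absent.
- glue: Bystander: yellow glue bottle with red cap, 56 mm wide, 150 mm tall; origin under its centre. Leave alone.
- square: Bystander: try square lying flat, wooden stock 100 mm along y, blade 150 mm along +x; origin under the stock's middle. Leave alone.
- chisel: Bystander: long red-handled driver lying flat, 200 mm along its x; origin at its middle. Leave alone.

How it is judged:
By the outcome, as a careful person would: the job done as asked, in the order asked, and still so for the second after the job is handed in, with the robot touching nothing.
Of batten1, batten2, batten3, batten4 only 3 to 4 are there at a start; the rules pass over those that are not, and their reading is None.
Of offcut1, offcut2 only 1 to 2 are there at a start; the rules pass over those that are not, and their reading is None.
At some moment in a run one of batten1, batten2, batten3, batten4, offcut1, offcut2 may be knocked a few centimetres aside while the robot is not near it.
Once in a run the grip may slacken for a moment while it holds something.
It also fails if it takes over 208 s, if anything falls off the work surface, if the arm or the gripper's body presses on something with over 40 N, if the wrist force passes 120 N, or if a joint passes its speed limit or range.

ROBOT

A 7-joint arm with a two-finger parallel gripper is mounted at the origin on the work surface. World frame = base frame: x ahead of the robot, y to its left, z up, the work surface at z = 0. Lengths are in m, angles in rad, forces in N, time in s.
With the tool pointing down it reaches from about 0.35 to 0.9 m from the base axis. Payload 7.2 kg.
Tool frame: the origin (TCP) lies midway between the tips of the shut fingers; the grasp point (between the pads) lies behind it (manip.grip_depth is the z of the grasp point in the tool frame, in m); z points along the fingers, y is the line along which they close (so a half turn about z gives the same grasp; the last joint's range is limited). The gripper opens to 85 mm and grips with 20 to 120 N. Pads are 22 mm wide; open, the fingers measure 114 mm over their backs; the gripper's body (76 mm by 85 mm) begins 54 mm behind the grasp point. The pads swing forward as they close: fully open they stand 13 mm farther back than shut.
Start: joints at [-0.068, 0.411, -0.013, 1.596, 0.006, 1.134, -0.082], TCP at [0.625, -0, 0.231] pointing down, gripper open.
Joint ranges: [-2.95, 2.95], [-0.29, 1.99], [-1.47, 1.44], [0.14, 2.54], [-1.03, 4.17], [0.13, 1.85], [-2.86, 2.86]. Speed limits (rad/s): [2.39, 2.39, 3.01, 3.01, 3.14, 3.14, 3.14].

INTERFACE

Orientations are given as a 3x3 rotation matrix whose columns are the frame's x, y, z axes.
In Python, from workcell import manip, snapshot, job gives the robot as it stands.
- The arm moves only by the tool step_arm, never from a script. Its argument "deltas" is a list of rows, each an object of numbers: "dx", "dy", "dz": the shift along the tool's x, y, z in mm; "rx", "ry", "rz": the turn, a rotation vector about the tool's x, y, z in rad; "claw": the finger opening in mm, from 0 to 85.4. In form: [{"dx": .., "dy": .., "dz": .., "rx": .., "ry": .., "rz": .., "claw": ..}, ...]. A call has 1 to 20 rows; each row shifts and turns the commanded pose from where the row before left it, along the tool's axes as they then stand; what a row does not reach is not made up. A row lasts 1/8 s, in which the tool goes at most 62.5 mm and 10.7 degrees, less where a joint would pass 70% of its speed; a pose out of reach is approached as far as the arm can. A call with a gripper value outside its range is refused whole. The fingers move at their own pace and stop on an object; the grip force is fixed at half the most. Time passes only in rows, so rows that do not move let the fingers close. It gives the time, the measured TCP pose, the force, the opening and the grip force at its end, in the units of the state.
- manip.observe(): the state, without advancing time (a new reading comes with each control period).
- snapshot(name): name is "scene" or "side" or "wrist"; returns a dict with "image" (420x560x3 uint8, red, green, blue), "z_map" (420x560 float32, m along the optical axis (not along the pixel's ray), 0 where there is no reading), "camera_matrix" (3x3 intrinsics, pixels), "dist" ([k1, k2, p1, p2, k3] as OpenCV has them; the pictures are not rectified), "xyz" and "orientation" of the camera in the world. Camera axes: x right, y down, z forward; pixel columns grow to the right and rows downward; lengths in m; the calibration is good to about 2 mm. A picture is of the moment at which its call begins.
- job.job_done(): hands the job in; it is judged then, once.
The state is a dict: "time_s": time; "joint_positions": joint angles; "qd": joint speeds; "effort": joint torques, N m; "tcp_pos": TCP position; "eef_rot": TCP orientation; "ft_force": force on the tool from outside, world axes, zero at the start; "torque": the same for the moment, N m; "gripper_width": opening from 0.0 (shut) to 1.0 (fully open); "grip_force": force on a finger pad.
Only numpy, scipy, OpenCV 4.12 (cv2) and the standard library are available. Lean on these libraries where they do the work, as an engineer would, in place of code of your own. Each camera call takes 0.05 s, during which the arm holds its last target. There are 200 camera calls.

## Working session

There is one attempt and no reset: what is moved stays moved. The work goes in short steps, Python scripts to look and compute and a tool call to move; the robot and the scene stay as the last step left them, time stands still between calls to the robot, and variables do not carry over. Pictures are saved under pics/ and viewed, at most 14 in all, crops included, and the job is handed in when it is done.

Besides the shell and the picture viewer there is one more tool, called as name(argument=value, ...), one argument or row to a line, values as JSON. step_arm: Moves the arm, as the interface text tells. Its arguments: {"type":"object","properties":{"deltas":{"type":"array"}},"required":["deltas"]}

```bash
ls; mkdir -p pics
cat > h.py <<'E'
import numpy as np, cv2
from workcell import manip, snapshot, job
def snap(n,save=None):
    s=snapshot(n)
    if save: cv2.imwrite('pics/'+save+'.png',s['image'][:,:,::-1])
    return s
def cloud(s):
    h,w=s['z_map'].shape
    u,v=np.meshgrid(np.arange(w),np.arange(h))
    p=np.stack([u,v],-1).reshape(-1,1,2).astype(np.float64)
    K=np.array(s['camera_matrix']);d=np.array(s['dist'])
    n=cv2.undistortPoints(p,K,d).reshape(h,w,2)
    z=s['z_map'][...,None]
    c=np.concatenate([n*z,z],-1)
    P=c@np.array(s['orientation']).T+np.array(s['xyz'])
    P[s['z_map']==0]=np.nan
    return P
def ray(s,px,zh):
    K=np.array(s['camera_matrix']);d=np.array(s['dist'])
    n=cv2.undistortPoints(np.array(px,float).reshape(-1,1,2),K,d).reshape(-1,2)
    r=np.c_[n,np.ones(len(n))]@np.array(s['orientation']).T
    o=np.array(s['xyz']); t=(zh-o[2])/r[:,2]
    return o+r*t[:,None]
E
python3 - <<'E'
from h import *
for n in ['scene','side','wrist']:
    s=snap(n,n+'0'); print(n,s['xyz'],np.round(s['orientation'],3).tolist(),np.round(s['camera_matrix'],1).tolist(),s['dist'])
o=manip.observe(); print({k:np.round(v,3).tolist() for k,v in o.items()}, manip.grip_depth)
E
```

```text
pics
scene [1.0275488  0.70594664 1.42730564] [[-0.792, 0.516, -0.326], [0.61, 0.671, -0.421], [0.001, -0.532, -0.847]] [[458.9, 0.0, 284.0], [0.0, 458.9, 213.9], [0.0, 0.0, 1.0]] [-0.0776622  0.         0.         0.         0.       ]
side [ 0.44095815 -0.9009483   1.09218219] [[0.997, -0.066, 0.044], [-0.078, -0.723, 0.686], [-0.013, -0.688, -0.726]] [[513.5, 0.0, 277.2], [0.0, 513.5, 208.4], [0.0, 0.0, 1.0]] [0.03903295 0.         0.         0.         0.        ]
wrist [0.62521606 0.07613045 0.37388458] [[1.0, 0.0, -0.002], [-0.0, -0.954, -0.299], [-0.002, 0.299, -0.954]] [[295.4, 0.0, 281.2], [0.0, 295.4, 211.6], [0.0, 0.0, 1.0]] [-0.06516244  0.          0.          0.          0.        ]
{'time_s': 0.15, 'joint_positions': [-0.068, 0.412, -0.013, 1.597, 0.006, 1.134, -0.082], 'qd': [-0.001, -0.001, 0.0, -0.001, -0.0, 0.002, -0.0], 'effort': [0.001, -60.104, 0.683, -29.965, 0.014, 0.008, -0.0], 'tcp_pos': [0.625, -0.0, 0.231], 'eef_rot': [[-0.0, 1.0, -0.001], [1.0, 0.0, -0.0], [-0.0, -0.001, -1.0]], 'ft_force': [-0.278, -0.396, -0.177], 'torque': [-0.043, -0.022, -0.042], 'grip_force': 0.0, 'gripper_width': 0.999} -0.0187
```

View pics/scene0.png

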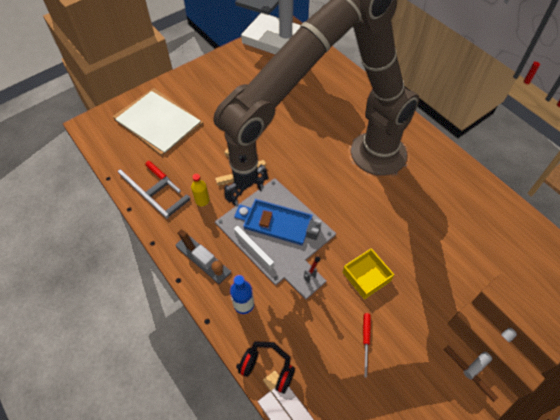

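View pics/side0.png

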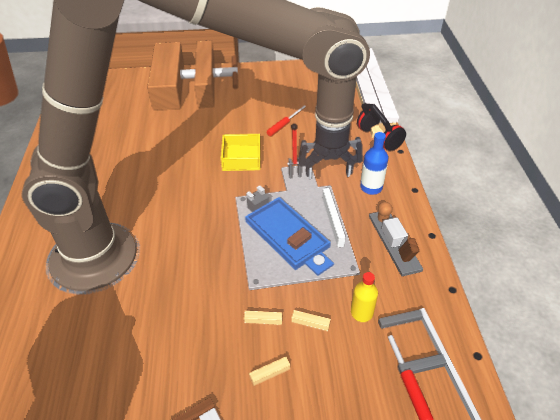

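The side view shows three battens at (263,318), (310,320) and (270,370). The offcut is in the tray at (299,238), the pin at (319,260), the crate at (241,153), the upright latch at (295,145) and the glue at (365,300). Next I'll measure them.

```bash
cat >> h.py <<'E'
def masks(s):
    hsv=cv2.cvtColor(s['image'],cv2.COLOR_RGB2HSV).astype(int); H,S,V=hsv[...,0],hsv[...,1],hsv[...,2]
    return dict(pale=(H>14)&(H<28)&(S>60)&(S<175)&(V>170), blue=(H>100)&(H<125)&(S>120)&(V>60),
      red=((H<5)|(H>174))&(S>180)&(V>110), yellow=(H>24)&(H<34)&(S>200)&(V>120), dark=((H<14))&(S>90)&(V<125), white=(S<40)&(V>185))
def blobs(m,P,lo,hi,amin=20):
    ok=m&(P[...,2]>lo)&(P[...,2]<hi)&(P[...,0]>.2)&(P[...,0]<1.0)&(abs(P[...,1])<.7)
    n,l,st,c=cv2.connectedComponentsWithStats(ok.astype(np.uint8),connectivity=4)
    out=[]
    for i in range(1,n):
        if st[i,4]<amin: continue
        q=P[l==i]; out.append((c[i],q))
    return out
def rect(q):
    (cx,cy),(a,b),t=cv2.minAreaRect((q[:,:2]*1000).astype(np.float32))
    if a<b: a,b,t=b,a,t+90
    t=(t+90)%180-90
    return np.round([cx,cy,a,b,t],1).tolist()
E
python3 - <<'E'
from h import *
for n in ['side','scene','wrist']:
    s=snap(n);P=cloud(s);M=masks(s);print('==',n)
    for k,lo,hi in [('pale',.017,.06),('blue',.028,.045),('dark',.025,.06),('red',.03,.3),('yellow',.04,.2),('white',.045,.06)]:
        for c,q in blobs(M[k],P,lo,hi): print(k,np.round(c),len(q),rect(q),np.round(np.percentile(q[:,2],[5,50,95])*1000,1))
E
```

```text
== side
pale [378. 128.] 92 [867.1, 452.1, 51.4, 42.6, 11.9] [18.8 22.1 26.2]
pale [311. 318.] 343 [557.6, -254.9, 88.8, 25.6, -20.4] [18.4 22.3 26.4]
pale [263. 316.] 335 [443.9, -236.9, 88.8, 25.9, -8.4] [18.4 22.2 25.7]
pale [269. 369.] 436 [451.0, -373.9, 90.3, 25.5, 21.9] [18.8 22.4 26.2]
blue [288. 232.] 626 [524.2, 19.9, 224.3, 125.8, -55.8] [28.9 33.6 37.6]
dark [211.  96.] 38 [319.0, 667.0, 52.9, 17.7, 66.7] [30.5 49.4 58.9]
dark [295. 245.] 20 [540.6, -37.9, 26.9, 14.9, -14.1] [26.6 31.7 39.7]
dark [405. 254.] 98 [819.1, -97.1, 48.3, 18.1, -56.8] [27.7 43.4 57.5]
red [361. 118.] 23 [810.1, 456.7, 21.5, 10.4, 43.6] [45.6 65.8 77.4]
red [294. 146.] 116 [569.2, 261.2, 33.2, 11.2, -85.0] [ 74.9 120.2 171.8]
red [368. 278.] 120 [685.1, -237.6, 25.5, 24.2, 53.4] [138.9 149.6 152.8]
yellow [244. 136.] 77 [419.1, 420.9, 108.5, 19.9, -12.1] [40.9 44.7 51.5]
yellow [259. 150.] 22 [465.9, 349.2, 82.4, 3.5, 86.6] [46.2 49.9 55.1]
yellow [236. 159.] 97 [397.4, 309.3, 116.3, 38.5, -22.8] [40.5 45.4 52.2]
yellow [365. 299.] 416 [683.4, -251.3, 50.3, 29.9, -6.4] [ 47.   90.4 121.7]
white [
[... 1811 characters left out ...]
.9, 571.2, 50.9, 26.6, -39.3] [45.1 46.9 50. ]
== wrist
pale [228. 348.] 426 [555.4, -252.5, 83.5, 22.2, -20.3] [21.6 23.  24. ]
pale [188. 343.] 45 [487.4, -239.1, 20.1, 9.4, -67.5] [21.3 22.5 23.8]
blue [190. 157.] 3659 [525.2, 21.2, 221.6, 122.5, -55.9] [29.3 34.5 36. ]
dark [426. 141.] 300 [788.4, 54.8, 32.7, 15.1, 77.5] [26.7 39.6 59.3]
dark [241. 182.] 83 [578.6, 6.7, 30.9, 5.8, -59.9] [31.7 38.  40. ]
dark [238. 196.] 34 [573.6, -10.3, 19.9, 4.8, 23.1] [37.6 38.8 39.8]
dark [437. 252.] 600 [825.9, -88.2, 47.3, 20.4, -81.3] [27.3 44.  58.6]
white [312. 130.] 3069 [658.2, 56.9, 189.8, 18.3, -85.2] [51.3 52.7 53.9]
white [445. 205.] 1772 [814.1, -17.2, 64.8, 41.8, -79.9] [53.4 54.6 55.8]
```

View pics/wrist0.png

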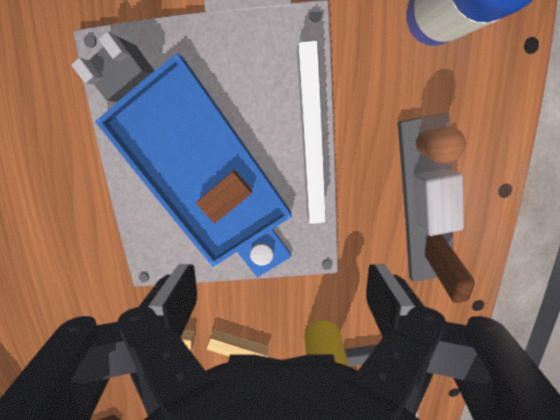

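The wrist view shows the offcut lying free in the tray at (224,197), the pin cap at (262,255), the fence at (312,130) and the fork at (112,70). I'll refine these by casting rays.

```bash
cat >> h.py <<'E'
def go(x,y,z,a):
    """x,y,z mm, a deg = tool x heading; prints rotation first then shift in new tool axes"""
    o=manip.observe(); R=np.array(o['eef_rot']); p=np.array(o['tcp_pos'])*1000
    a0=np.degrees(np.arctan2(R[1,0],R[0,0])); da=(a-a0+180)%360-180
    c,s=np.cos(np.radians(a)),np.sin(np.radians(a)); d=np.array([x,y,z])-p
    print('at',p.round(1),'a',round(a0,1),'| rz %.3f then dx %.1f dy %.1f dz %.1f'%(-np.radians(da),d[0]*c+d[1]*s,d[0]*s-d[1]*c,-d[2]))
PIN=np.array([598.7,-89.5]); HOME=94.9
def tray(th,x,y):
    """tray heading th (deg of +y) -> world of tray point x,y (from eye)"""
    u=np.array([np.cos(np.radians(th)),np.sin(np.radians(th))]); return PIN+y*u+x*np.array([u[1],-u[0]])
E
python3 - <<'E'
from h import *
def quad(m,s,zh,box):
    k=np.zeros(m.shape,np.uint8); u0,v0,u1,v1=box; k[v0:v1,u0:u1]=m[v0:v1,u0:u1]
    k=cv2.morphologyEx(k,cv2.MORPH_CLOSE,np.ones((3,3)))
    c=max(cv2.findContours(k,0,2)[0],key=cv2.contourArea)
    P=ray(s,c.reshape(-1,2),zh); return rect(P/1), P
def pr(r,P): return rect(P)
s=snap('wrist');I=s['image'].astype(int)
hsv=cv2.cvtColor(s['image'],cv2.COLOR_RGB2HSV); 
m=(hsv[...,0]<15)&(hsv[...,1]>90)
print('offcut w',quad(m,s,.038,(185,165,265,230))[0])
m=(hsv[...,1]<40)&(hsv[...,2]>150)
print('pincap',quad(m,s,.032,(240,235,285,275))[0])
mb=masks(s)['blue']; print('tray',quad(mb,s,.034,(90,50,300,268))[0])
print('wall offs fence',quad(masks(s)['white'],s,.052,(290,30,335,230))[0])
s=snap('side');hsv=cv2.cvtColor(s['image'],cv2.COLOR_RGB2HSV);m=(hsv[...,0]>22)&(hsv[...,0]<34)&(hsv[...,1]>180)&(hsv[...,2]>80)
P=cloud(s); b=(m&(P[...,2]>.044)&(P[...,2]<.056)&(P[...,0]<.6)&(P[...,1]>.2)); print('crate',rect(P[b]),b.sum())
m=masks(s)['red']&(P[...,0]<.62)&(P[...,2]>.07)&(P[...,1]<.35); q=P[m]; print('latch red',np.round(np.c_[[q[np.argsort(q[:,2])][i*len(q)//4:(i+1)*len(q)//4].mean(0) for i in range(4)]]*1000).tolist())
s=snap('scene');P=cloud(s);hsv=cv2.cvtColor(s['image'],cv2.COLOR_RGB2HSV);m=(hsv[...,0]>22)&(hsv[...,0]<34)&(hsv[...,1]>180)&(hsv[...,2]>80)
b=(m&(P[...,2]>.042)&(P[...,2]<.058)&(P[...,0]<.6)&(P[...,1]>.2)); print('crate',rect(P[b]),b.sum())
E
```

```text
offcut w [556.8, -10.9, 60.6, 32.2, 39.2]
pincap [599.2, -88.4, 28.2, 26.7, 0.1]
tray [537.9, 4.0, 264.4, 123.9, -55.8]
wall offs fence [658.3, 56.4, 191.0, 18.8, -85.4]
crate [409.2, 366.2, 132.6, 118.0, 86.9] 193
latch red [[569.0, 253.0, 85.0], [569.0, 257.0, 110.0], [568.0, 263.0, 136.0], [568.0, 268.0, 164.0]]
crate [411.1, 365.7, 123.4, 122.9, -2.7] 272
```

```bash
sed -i 's/598.7,-89.5/599,-88.8/;s/HOME=94.9/HOME=94.7/' h.py; python3 -c "
from h import *
go(557,-11,60,39)"
```

```text
at [625.    0.  231.2] a 90.0 | rz 0.890 then dx -59.8 dy -34.2 dz 171.2
```

step_arm(
  deltas=[
    {"rz":0.15,"claw":60},
    {"rz":0.15,"claw":60},
    {"rz":0.15,"claw":60},
    {"rz":0.15,"claw":60},
    {"rz":0.15,"claw":60},
    {"rz":0.14,"claw":60},
    {"dx":-20,"dy":-11,"dz":40,"claw":60},
    {"dx":-20,"dy":-11,"dz":40,"claw":60},
    {"dx":-20,"dy":-12,"dz":40,"claw":60},
    {"dz":41,"claw":60},
    {"dz":10,"claw":60},
    {"claw":60},
    {"claw":60},
  ],
)

```text
$.deltas[0]: bad value
```

```bash
python3 -c "
from h import *
s=snap('wrist','w1')
go(557,-11,23,39)"
```

```text
at [625.   -0.  231.3] a 90.0 | rz 0.890 then dx -59.7 dy -34.2 dz 208.3
```

step_arm(
  deltas=[
    {"dx":0,"dy":0,"dz":0,"rx":0,"ry":0,"rz":0.15,"claw":60},
    {"dx":0,"dy":0,"dz":0,"rx":0,"ry":0,"rz":0.15,"claw":60},
    {"dx":0,"dy":0,"dz":0,"rx":0,"ry":0,"rz":0.15,"claw":60},
    {"dx":0,"dy":0,"dz":0,"rx":0,"ry":0,"rz":0.15,"claw":60},
    {"dx":0,"dy":0,"dz":0,"rx":0,"ry":0,"rz":0.15,"claw":60},
    {"dx":0,"dy":0,"dz":0,"rx":0,"ry":0,"rz":0.14,"claw":60},
    {"dx":-20,"dy":-11,"dz":40,"rx":0,"ry":0,"rz":0,"claw":60},
    {"dx":-20,"dy":-11,"dz":40,"rx":0,"ry":0,"rz":0,"claw":60},
    {"dx":-20,"dy":-12,"dz":40,"rx":0,"ry":0,"rz":0,"claw":60},
    {"dx":0,"dy":0,"dz":40,"rx":0,"ry":0,"rz":0,"claw":60},
    {"dx":0,"dy":0,"dz":11,"rx":0,"ry":0,"rz":0,"claw":60},
    {"dx":0,"dy":0,"dz":0,"rx":0,"ry":0,"rz":0,"claw":60},
  ],
)

```text
time_s: 2.0
tcp_pos: [0.5573, -0.0113, 0.0604]
eef_rot: [[0.777, 0.629, -0.0], [0.629, -0.777, -0.0], [-0.0, -0.0, -1.0]]
ft_force: [0.1, 0.2, 1.2]
gripper_width: 0.704
grip_force: 0.0
```

```bash
python3 -c "
from h import *
s=snap('wrist','w1')
go(557,-11,23,39)"
```

```text
at [558.  -11.3  61.2] a 39.0 | rz 0.000 then dx -0.5 dy -0.9 dz 38.2
```

Good tracking. I'll go down, grip and lift.

step_arm(
  deltas=[
    {"dx":0,"dy":0,"dz":20,"rx":0,"ry":0,"rz":0,"claw":60},
    {"dx":0,"dy":0,"dz":17,"rx":0,"ry":0,"rz":0,"claw":60},
    {"dx":0,"dy":0,"dz":0,"rx":0,"ry":0,"rz":0,"claw":60},
    {"dx":0,"dy":0,"dz":0,"rx":0,"ry":0,"rz":0,"claw":20},
    {"dx":0,"dy":0,"dz":0,"rx":0,"ry":0,"rz":0,"claw":20},
    {"dx":0,"dy":0,"dz":0,"rx":0,"ry":0,"rz":0,"claw":20},
    {"dx":0,"dy":0,"dz":0,"rx":0,"ry":0,"rz":0,"claw":20},
    {"dx":0,"dy":0,"dz":0,"rx":0,"ry":0,"rz":0,"claw":20},
    {"dx":0,"dy":0,"dz":-20,"rx":0,"ry":0,"rz":0,"claw":20},
    {"dx":0,"dy":0,"dz":-50,"rx":0,"ry":0,"rz":0,"claw":20},
    {"dx":0,"dy":0,"dz":-40,"rx":0,"ry":0,"rz":0,"claw":20},
    {"dx":0,"dy":0,"dz":0,"rx":0,"ry":0,"rz":0,"claw":20},
  ],
)

```text
time_s: 3.55
tcp_pos: [0.5591, -0.0113, 0.1368]
eef_rot: [[0.777, 0.629, 0.006], [0.629, -0.777, 0.001], [0.005, 0.004, -1.0]]
ft_force: [0.6, 0.3, -1.4]
gripper_width: 0.382
grip_force: 60.0
```

```bash
python3 -c "
from h import *
go(410,366,130,87)"
```

```text
at [559.1 -11.3 136.8] a 39.0 | rz -0.838 then dx 369.0 dy -168.7 dz 6.8
```

step_arm(
  deltas=[
    {"dx":0,"dy":0,"dz":0,"rx":0,"ry":0,"rz":-0.168,"claw":20},
    {"dx":0,"dy":0,"dz":0,"rx":0,"ry":0,"rz":-0.168,"claw":20},
    {"dx":0,"dy":0,"dz":0,"rx":0,"ry":0,"rz":-0.168,"claw":20},
    {"dx":0,"dy":0,"dz":0,"rx":0,"ry":0,"rz":-0.168,"claw":20},
    {"dx":0,"dy":0,"dz":0,"rx":0,"ry":0,"rz":-0.166,"claw":20},
    {"dx":46,"dy":-21,"dz":0,"rx":0,"ry":0,"rz":0,"claw":20},
    {"dx":46,"dy":-21,"dz":0,"rx":0,"ry":0,"rz":0,"claw":20},
    {"dx":46,"dy":-21,"dz":0,"rx":0,"ry":0,"rz":0,"claw":20},
    {"dx":46,"dy":-21,"dz":0,"rx":0,"ry":0,"rz":0,"claw":20},
    {"dx":46,"dy":-21,"dz":0,"rx":0,"ry":0,"rz":0,"claw":20},
    {"dx":46,"dy":-21,"dz":0,"rx":0,"ry":0,"rz":0,"claw":20},
    {"dx":46,"dy":-21,"dz":0,"rx":0,"ry":0,"rz":0,"claw":20},
    {"dx":46,"dy":-21,"dz":0,"rx":0,"ry":0,"rz":0,"claw":20},
    {"dx":0,"dy":0,"dz":0,"rx":0,"ry":0,"rz":0,"claw":20},
    {"dx":0,"dy":0,"dz":0,"rx":0,"ry":0,"rz":0,"claw":20},
  ],
)

```text
time_s: 5.42
tcp_pos: [0.408, 0.3641, 0.1324]
eef_rot: [[0.052, 0.999, -0.001], [0.999, -0.052, -0.001], [-0.001, -0.001, -1.0]]
ft_force: [0.3, 0.1, -0.5]
gripper_width: 0.378
grip_force: 60.0
```

```bash
python3 -c "
from h import *
go(410,366,35,87)
for n in ['side','scene']:
    s=snap(n);P=cloud(s);M=masks(s);print('==',n)
    for c,q in blobs(M['pale'],P,.017,.06): print(np.round(c),len(q),rect(q),np.round(np.percentile(q[:,2],[5,50,95])*1000,1))
cv2.imwrite('pics/c1.png',s['image'][:,:,::-1])
"
```

```text
at [408.  364.1 132.4] a 87.0 | rz 0.001 then dx 2.0 dy 1.9 dz 97.4
== side
[378. 128.] 89 [866.6, 450.8, 50.6, 46.8, 8.9] [18.3 22.1 27.1]
[311. 318.] 349 [557.3, -254.4, 89.5, 26.1, -22.5] [17.9 22.3 26. ]
[263. 316.] 332 [443.6, -236.9, 89.1, 25.4, -7.8] [19.1 22.5 26.1]
[269. 369.] 434 [451.1, -374.4, 89.6, 25.5, 21.1] [19.  22.8 25.8]
== scene
[233. 145.] 85 [450.2, -372.2, 93.5, 23.8, 19.5] [17.9 22.3 28. ]
[254. 165.] 108 [442.5, -237.9, 89.7, 30.7, -15.1] [18.8 24.2 30. ]
[228. 177.] 122 [556.8, -253.2, 89.5, 28.0, -20.1] [18.6 23.5 29.1]
[273. 378.] 100 [863.4, 442.7, 35.4, 31.1, 13.8] [18.2 21.7 26.1]
```

step_arm(
  deltas=[
    {"dx":1,"dy":1,"dz":40,"rx":0,"ry":0,"rz":0,"claw":20},
    {"dx":1,"dy":1,"dz":40,"rx":0,"ry":0,"rz":0,"claw":20},
    {"dx":0,"dy":0,"dz":17,"rx":0,"ry":0,"rz":0,"claw":20},
    {"dx":0,"dy":0,"dz":0,"rx":0,"ry":0,"rz":0,"claw":20},
    {"dx":0,"dy":0,"dz":0,"rx":0,"ry":0,"rz":0,"claw":55},
    {"dx":0,"dy":0,"dz":0,"rx":0,"ry":0,"rz":0,"claw":55},
    {"dx":0,"dy":0,"dz":0,"rx":0,"ry":0,"rz":0,"claw":55},
    {"dx":0,"dy":0,"dz":-20,"rx":0,"ry":0,"rz":0,"claw":55},
    {"dx":0,"dy":0,"dz":-40,"rx":0,"ry":0,"rz":0,"claw":55},
    {"dx":0,"dy":0,"dz":-50,"rx":0,"ry":0,"rz":0,"claw":55},
    {"dx":0,"dy":0,"dz":-50,"rx":0,"ry":0,"rz":0,"claw":55},
    {"dx":0,"dy":0,"dz":0,"rx":0,"ry":0,"rz":0,"claw":55},
  ],
)

```text
time_s: 7.02
tcp_pos: [0.4122, 0.3686, 0.201]
eef_rot: [[0.052, 0.999, 0.006], [0.999, -0.052, 0.006], [0.006, 0.006, -1.0]]
ft_force: [0.2, 1.0, -0.7]
gripper_width: 0.643
grip_force: 0.0
```

```bash
python3 -c "
from h import *
s=snap('wrist','w2'); s2=snap('scene','s2'); s3=snap('side','d2')
im=np.hstack([cv2.resize(x['image'],(400,300)) for x in (s,s3)]); cv2.imwrite('pics/m2.png',im[:,:,::-1])
go(557,-254,100,159.5)"
```

```text
at [410.1 366.3 195.8] a 87.0 | rz -1.265 then dx -354.9 dy -529.6 dz 95.8
```

View pics/m2.png

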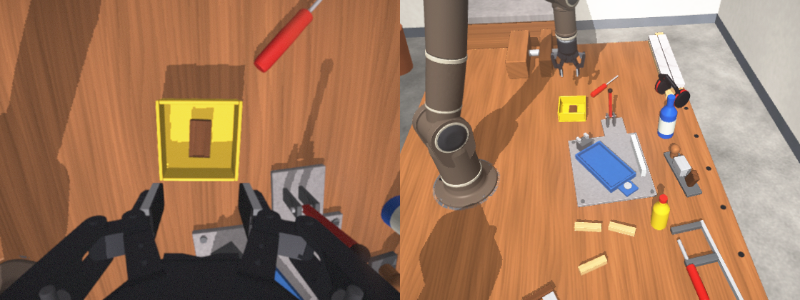

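The offcut lies in the crate and the three battens haven't moved. I'll take batten 1 first.

step_arm(
  deltas=[
    {"dx":0,"dy":0,"dz":0,"rx":0,"ry":0,"rz":-0.158,"claw":55},
    {"dx":0,"dy":0,"dz":0,"rx":0,"ry":0,"rz":-0.158,"claw":55},
    {"dx":0,"dy":0,"dz":0,"rx":0,"ry":0,"rz":-0.158,"claw":55},
    {"dx":0,"dy":0,"dz":0,"rx":0,"ry":0,"rz":-0.158,"claw":55},
    {"dx":0,"dy":0,"dz":0,"rx":0,"ry":0,"rz":-0.158,"claw":55},
    {"dx":0,"dy":0,"dz":0,"rx":0,"ry":0,"rz":-0.158,"claw":55},
    {"dx":0,"dy":0,"dz":0,"rx":0,"ry":0,"rz":-0.158,"claw":55},
    {"dx":0,"dy":0,"dz":0,"rx":0,"ry":0,"rz":-0.159,"claw":55},
    {"dx":-32,"dy":-48,"dz":0,"rx":0,"ry":0,"rz":0,"claw":55},
    {"dx":-32,"dy":-48,"dz":0,"rx":0,"ry":0,"rz":0,"claw":55},
    {"dx":-32,"dy":-48,"dz":0,"rx":0,"ry":0,"rz":0,"claw":55},
    {"dx":-32,"dy":-48,"dz":0,"rx":0,"ry":0,"rz":0,"claw":55},
    {"dx":-32,"dy":-48,"dz":0,"rx":0,"ry":0,"rz":0,"claw":55},
    {"dx":-32,"dy":-48,"dz":0,"rx":0,"ry":0,"rz":0,"claw":55},
    {"dx":-32,"dy":-48,"dz":0,"rx":0,"ry":0,"rz":0,"claw":55},
    {"dx":-32,"dy":-48,"dz":0,"rx":0,"ry":0,"rz":0,"claw":55},
    {"dx":-32,"dy":-48,"dz":20,"rx":0,"ry":0,"rz":0,"claw":55},
    {"dx":-33,"dy":-48,"dz":30,"rx":0,"ry":0,"rz":0,"claw":55},
    {"dx":-34,"dy":-49,"dz":20,"rx":0,"ry":0,"rz":0,"claw":55},
    {"dx":0,"dy":0,"dz":0,"rx":0,"ry":0,"rz":0,"claw":55},
  ],
)

```text
time_s: 9.68
tcp_pos: [0.5541, -0.2554, 0.1234]
eef_rot: [[-0.934, 0.357, -0.006], [0.357, 0.934, -0.0], [0.006, -0.003, -1.0]]
ft_force: [-0.8, 0.5, -0.6]
gripper_width: 0.646
grip_force: 0.0
```

```bash
cat >> h.py <<'E'
def pales(names=('side','scene','wrist')):
    for n in names:
        s=snap(n);P=cloud(s);M=masks(s)
        for c,q in blobs(M['pale'],P,.017,.05,60):
            if q[:,1].mean()<.4: print(n,np.round(c),len(q),rect(q),np.round(np.median(q[:,2])*1000,1))
E
python3 -c "
from h import *
pales()
go(557,-254,4,159.5); print(manip.observe()['joint_positions'])"
```

```text
side [311. 318.] 341 [557.3, -255.4, 88.9, 25.6, -21.4] 22.7
side [263. 316.] 333 [443.6, -237.7, 88.7, 25.1, -7.5] 22.6
side [269. 369.] 435 [451.0, -373.7, 90.1, 25.7, 21.2] 22.3
scene [254. 166.] 108 [443.5, -237.8, 89.1, 26.4, -6.6] 23.8
scene [227. 177.] 114 [555.7, -255.7, 89.3, 26.0, -20.4] 23.5
wrist [246.  75.] 3369 [444.9, -237.1, 89.5, 22.0, -8.4] 22.8
wrist [100. 149.] 2570 [451.7, -373.8, 90.2, 22.5, 21.7] 22.8
wrist [277. 211.] 2388 [558.2, -254.3, 90.0, 21.7, -20.6] 22.7
at [ 556.3 -248.8  126.5] a 159.5 | rz 0.001 then dx -2.4 dy -4.6 dz 122.5
[ 0.41931829  0.49401536 -0.10601725  1.73585299  0.06206801  0.91757378
  1.50169104]
```

step_arm(
  deltas=[
    {"dx":-4,"dy":-4,"dz":40,"rx":0,"ry":0,"rz":0,"claw":55},
    {"dx":0,"dy":0,"dz":45,"rx":0,"ry":0,"rz":0,"claw":55},
    {"dx":0,"dy":0,"dz":25,"rx":0,"ry":0,"rz":0,"claw":55},
    {"dx":0,"dy":0,"dz":12,"rx":0,"ry":0,"rz":0,"claw":55},
    {"dx":0,"dy":0,"dz":0,"rx":0,"ry":0,"rz":0,"claw":55},
    {"dx":0,"dy":0,"dz":0,"rx":0,"ry":0,"rz":0,"claw":55},
  ],
)

```text
time_s: 10.58
tcp_pos: [0.5603, -0.2552, 0.0072]
eef_rot: [[-0.937, 0.35, 0.002], [0.35, 0.937, -0.001], [-0.002, 0.0, -1.0]]
ft_force: [0.2, 1.0, 0.0]
gripper_width: 0.64
grip_force: 0.0
```

```bash
python3 -c "
from h import *
go(558.2,-254.3,4,159.5)"
```

```text
at [ 560.3 -255.2    7.2] a 159.5 | rz 0.001 then dx 2.2 dy 0.1 dz 3.2
```

step_arm(
  deltas=[
    {"dx":2,"dy":0,"dz":3,"rx":0,"ry":0,"rz":0,"claw":55},
    {"dx":0,"dy":0,"dz":0,"rx":0,"ry":0,"rz":0,"claw":10},
    {"dx":0,"dy":0,"dz":0,"rx":0,"ry":0,"rz":0,"claw":10},
    {"dx":0,"dy":0,"dz":0,"rx":0,"ry":0,"rz":0,"claw":10},
    {"dx":0,"dy":0,"dz":0,"rx":0,"ry":0,"rz":0,"claw":10},
    {"dx":0,"dy":0,"dz":0,"rx":0,"ry":0,"rz":0,"claw":10},
    {"dx":0,"dy":0,"dz":-20,"rx":0,"ry":0,"rz":0,"claw":10},
    {"dx":0,"dy":0,"dz":-45,"rx":0,"ry":0,"rz":0,"claw":10},
    {"dx":0,"dy":0,"dz":-45,"rx":0,"ry":0,"rz":0,"claw":10},
    {"dx":0,"dy":0,"dz":0,"rx":0,"ry":0,"rz":0,"claw":10},
    {"dx":0,"dy":0,"dz":0,"rx":0,"ry":0,"rz":0,"claw":10},
  ],
)

```text
time_s: 11.95
tcp_pos: [0.5573, -0.2545, 0.1134]
eef_rot: [[-0.937, 0.35, 0.001], [0.35, 0.937, -0.0], [-0.001, -0.0, -1.0]]
ft_force: [-0.3, 0.7, -0.1]
gripper_width: 0.244
grip_force: 59.0
```

```bash
python3 -c "
from h import *
for y in (-64,0,64): print(y,tray(124.1,0,132+y))
x,y=tray(124.1,0,132+64); go(x,y,80,34.1)"
```

```text
-64 [560.87654837 -32.49189725]
0 [524.99565272  20.50396417]
64 [489.11475707  73.49982559]
at [ 557.3 -254.5  113.4] a 159.5 | rz 2.189 then dx 127.4 dy -309.8 dz 33.4
```

step_arm(
  deltas=[
    {"dx":0,"dy":0,"dz":0,"rx":0,"ry":0,"rz":0.168,"claw":10},
    {"dx":0,"dy":0,"dz":0,"rx":0,"ry":0,"rz":0.168,"claw":10},
    {"dx":0,"dy":0,"dz":0,"rx":0,"ry":0,"rz":0.168,"claw":10},
    {"dx":0,"dy":0,"dz":0,"rx":0,"ry":0,"rz":0.168,"claw":10},
    {"dx":0,"dy":0,"dz":0,"rx":0,"ry":0,"rz":0.168,"claw":10},
    {"dx":0,"dy":0,"dz":0,"rx":0,"ry":0,"rz":0.168,"claw":10},
    {"dx":0,"dy":0,"dz":0,"rx":0,"ry":0,"rz":0.168,"claw":10},
    {"dx":0,"dy":0,"dz":0,"rx":0,"ry":0,"rz":0.168,"claw":10},
    {"dx":0,"dy":0,"dz":0,"rx":0,"ry":0,"rz":0.168,"claw":10},
    {"dx":0,"dy":0,"dz":0,"rx":0,"ry":0,"rz":0.168,"claw":10},
    {"dx":0,"dy":0,"dz":0,"rx":0,"ry":0,"rz":0.168,"claw":10},
    {"dx":0,"dy":0,"dz":0,"rx":0,"ry":0,"rz":0.168,"claw":10},
    {"dx":0,"dy":0,"dz":0,"rx":0,"ry":0,"rz":0.173,"claw":10},
    {"dx":21,"dy":-50,"dz":0,"rx":0,"ry":0,"rz":0,"claw":10},
    {"dx":21,"dy":-50,"dz":0,"rx":0,"ry":0,"rz":0,"claw":10},
    {"dx":21,"dy":-50,"dz":0,"rx":0,"ry":0,"rz":0,"claw":10},
    {"dx":21,"dy":-50,"dz":0,"rx":0,"ry":0,"rz":0,"claw":10},
    {"dx":21,"dy":-50,"dz":0,"rx":0,"ry":0,"rz":0,"claw":10},
    {"dx":22,"dy":-54,"dz":0,"rx":0,"ry":0,"rz":0,"claw":10},
    {"dx":0,"dy":0,"dz":0,"rx":0,"ry":0,"rz":0,"claw":10},
  ],
)

```text
time_s: 14.45
tcp_pos: [0.4902, 0.0736, 0.1116]
eef_rot: [[0.824, 0.567, -0.003], [0.567, -0.824, 0.001], [-0.002, -0.003, -1.0]]
ft_force: [-0.0, -1.2, 0.2]
gripper_width: 0.246
grip_force: 59.1
```

```bash
python3 -c "
from h import *
x,y=tray(124.1,0,132+58); 
s=snap('wrist','w3'); P=cloud(s); m=masks(s)['blue']
for c,q in blobs(m,P,.028,.04): print(rect(q))
for c,q in blobs(masks(s)['pale'],P,.06,.2): print('held',rect(q),np.median(q[:,2]))
go(x,y,25.5,34.1)"
```

```text
[525.0, 21.0, 221.3, 122.6, -56.0]
held [490.5, 73.1, 89.4, 21.7, 34.1] 0.1311080545280689
at [491.   70.6 111.8] a 34.4 | rz 0.005 then dx 0.1 dy 2.6 dz 86.3
```

View pics/w3.png

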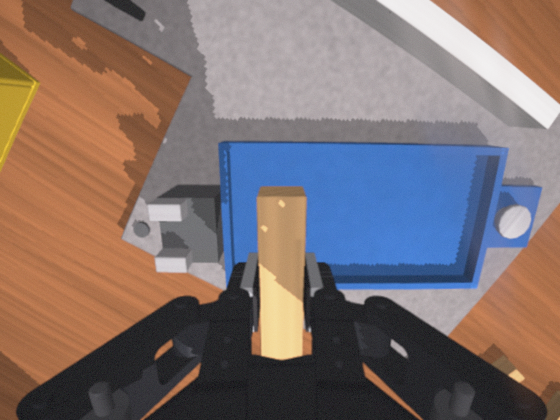

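The wrist view shows the batten held level and crosswise over the tray at (282,275), with the fork clear at (170,235). I'll lower it.

step_arm(
  deltas=[
    {"dx":0,"dy":2,"dz":40,"rx":0,"ry":0,"rz":0.005,"claw":10},
    {"dx":0,"dy":0,"dz":27,"rx":0,"ry":0,"rz":0,"claw":10},
    {"dx":0,"dy":0,"dz":13,"rx":0,"ry":0,"rz":0,"claw":10},
    {"dx":0,"dy":0,"dz":7,"rx":0,"ry":0,"rz":0,"claw":10},
    {"dx":0,"dy":0,"dz":0,"rx":0,"ry":0,"rz":0,"claw":10},
    {"dx":0,"dy":0,"dz":0,"rx":0,"ry":0,"rz":0,"claw":10},
    {"dx":0,"dy":0,"dz":0,"rx":0,"ry":0,"rz":0,"claw":40},
    {"dx":0,"dy":0,"dz":0,"rx":0,"ry":0,"rz":0,"claw":40},
    {"dx":0,"dy":0,"dz":0,"rx":0,"ry":0,"rz":0,"claw":40},
    {"dx":0,"dy":0,"dz":-15,"rx":0,"ry":0,"rz":0,"claw":40},
    {"dx":0,"dy":0,"dz":-40,"rx":0,"ry":0,"rz":0,"claw":40},
    {"dx":0,"dy":0,"dz":-50,"rx":0,"ry":0,"rz":0,"claw":55},
    {"dx":0,"dy":0,"dz":-20,"rx":0,"ry":0,"rz":0,"claw":55},
    {"dx":0,"dy":0,"dz":0,"rx":0,"ry":0,"rz":0,"claw":55},
  ],
)

```text
time_s: 16.25
tcp_pos: [0.4945, 0.0671, 0.1531]
eef_rot: [[0.831, 0.556, 0.004], [0.556, -0.831, 0.002], [0.004, 0.001, -1.0]]
ft_force: [0.0, 0.3, -0.0]
gripper_width: 0.643
grip_force: 0.0
```

```bash
python3 -c "
from h import *
pales()
go(445,-237,110,171.6)
go(445,-237,110,-8.4)
print(manip.observe()['joint_positions'])"
```

```text
side [274. 218.] 298 [489.3, 70.2, 89.7, 43.8, 37.2] 40.7
side [263. 316.] 330 [443.9, -237.5, 88.9, 24.9, -8.4] 22.9
side [269. 369.] 432 [451.2, -374.0, 89.2, 24.6, 21.6] 22.5
scene [233. 146.] 87 [451.4, -372.1, 93.3, 24.5, 23.0] 21.8
scene [254. 166.] 110 [444.3, -236.8, 86.2, 27.4, -11.2] 24.0
scene [293. 223.] 129 [490.9, 64.6, 99.9, 18.7, 34.1] 43.3
wrist [282. 205.] 2249 [494.1, 66.6, 89.6, 21.1, 33.6] 42.8
wrist [493. 346.] 61 [486.6, -242.3, 22.7, 5.8, 80.8] 23.1
wrist [546. 384.] 195 [480.8, -361.8, 29.3, 21.9, 12.6] 22.9
at [492.7  66.8 150.2] a 33.8 | rz -2.405 then dx 2.8 dy -307.5 dz 40.2
at [492.7  66.8 150.2] a 33.8 | rz 0.737 then dx -2.8 dy 307.5 dz 40.2
[-0.60004422  0.30210461  0.44748088  2.01477358 -0.17050126  0.86125706
 -1.03933294]
```

step_arm(
  deltas=[
    {"dx":0,"dy":0,"dz":0,"rx":0,"ry":0,"rz":0.147,"claw":55},
    {"dx":0,"dy":0,"dz":0,"rx":0,"ry":0,"rz":0.147,"claw":55},
    {"dx":0,"dy":0,"dz":0,"rx":0,"ry":0,"rz":0.147,"claw":55},
    {"dx":0,"dy":0,"dz":0,"rx":0,"ry":0,"rz":0.147,"claw":55},
    {"dx":0,"dy":0,"dz":0,"rx":0,"ry":0,"rz":0.149,"claw":55},
    {"dx":0,"dy":50,"dz":0,"rx":0,"ry":0,"rz":0,"claw":55},
    {"dx":0,"dy":50,"dz":0,"rx":0,"ry":0,"rz":0,"claw":55},
    {"dx":0,"dy":50,"dz":0,"rx":0,"ry":0,"rz":0,"claw":55},
    {"dx":0,"dy":50,"dz":0,"rx":0,"ry":0,"rz":0,"claw":55},
    {"dx":0,"dy":50,"dz":0,"rx":0,"ry":0,"rz":0,"claw":55},
    {"dx":-3,"dy":57,"dz":0,"rx":0,"ry":0,"rz":0,"claw":55},
    {"dx":0,"dy":0,"dz":40,"rx":0,"ry":0,"rz":0,"claw":55},
    {"dx":0,"dy":0,"dz":50,"rx":0,"ry":0,"rz":0,"claw":55},
    {"dx":0,"dy":0,"dz":0,"rx":0,"ry":0,"rz":0,"claw":55},
    {"dx":0,"dy":0,"dz":0,"rx":0,"ry":0,"rz":0,"claw":55},
  ],
)

```text
time_s: 18.27
tcp_pos: [0.4454, -0.2369, 0.0614]
eef_rot: [[0.989, -0.147, -0.001], [-0.147, -0.989, -0.0], [-0.001, 0.001, -1.0]]
ft_force: [-0.5, -0.3, 0.5]
gripper_width: 0.64
grip_force: 0.0
```

```bash
python3 -c "
from h import *
pales(['wrist'])
go(445,-237,4,-8.4)
print(manip.observe()['joint_positions'])"
```

```text
wrist [482. 196.] 3845 [451.9, -373.8, 89.8, 22.3, 20.8] 22.8
wrist [281. 234.] 4045 [444.8, -237.1, 90.1, 21.9, -8.4] 22.8
at [ 446.1 -237.    62.1] a -8.4 | rz -0.001 then dx -1.1 dy 0.2 dz 58.1
[-0.07260006  0.49078833  0.59944093  2.07527004 -0.42791808  0.69527521
 -0.91185542]
```

step_arm(
  deltas=[
    {"dx":-1,"dy":0,"dz":30,"rx":0,"ry":0,"rz":0,"claw":55},
    {"dx":0,"dy":0,"dz":20,"rx":0,"ry":0,"rz":0,"claw":55},
    {"dx":0,"dy":0,"dz":8,"rx":0,"ry":0,"rz":0,"claw":55},
    {"dx":0,"dy":0,"dz":0,"rx":0,"ry":0,"rz":0,"claw":55},
    {"dx":0,"dy":0,"dz":0,"rx":0,"ry":0,"rz":0,"claw":10},
    {"dx":0,"dy":0,"dz":0,"rx":0,"ry":0,"rz":0,"claw":10},
    {"dx":0,"dy":0,"dz":0,"rx":0,"ry":0,"rz":0,"claw":10},
    {"dx":0,"dy":0,"dz":0,"rx":0,"ry":0,"rz":0,"claw":10},
    {"dx":0,"dy":0,"dz":0,"rx":0,"ry":0,"rz":0,"claw":10},
    {"dx":0,"dy":0,"dz":-20,"rx":0,"ry":0,"rz":0,"claw":10},
    {"dx":0,"dy":0,"dz":-45,"rx":0,"ry":0,"rz":0,"claw":10},
    {"dx":0,"dy":0,"dz":-45,"rx":0,"ry":0,"rz":0,"claw":10},
    {"dx":0,"dy":0,"dz":0,"rx":0,"ry":0,"rz":0,"claw":10},
    {"dx":0,"dy":0,"dz":0,"rx":0,"ry":0,"rz":0,"claw":10},
  ],
)

```text
time_s: 20.08
tcp_pos: [0.4444, -0.2359, 0.1128]
eef_rot: [[0.989, -0.146, 0.001], [-0.146, -0.989, 0.0], [0.001, -0.001, -1.0]]
ft_force: [0.2, 0.2, 0.3]
gripper_width: 0.24
grip_force: 58.9
```

```bash
python3 -c "
from h import *
x,y=tray(124.1,0,132); go(x,y,112,34.1)"
```

```text
at [ 444.4 -235.9  112.8] a -8.4 | rz -0.742 then dx 210.4 dy -167.1 dz 0.8
```

step_arm(
  deltas=[
    {"dx":0,"dy":0,"dz":0,"rx":0,"ry":0,"rz":-0.148,"claw":10},
    {"dx":0,"dy":0,"dz":0,"rx":0,"ry":0,"rz":-0.148,"claw":10},
    {"dx":0,"dy":0,"dz":0,"rx":0,"ry":0,"rz":-0.148,"claw":10},
    {"dx":0,"dy":0,"dz":0,"rx":0,"ry":0,"rz":-0.148,"claw":10},
    {"dx":0,"dy":0,"dz":0,"rx":0,"ry":0,"rz":-0.15,"claw":10},
    {"dx":35,"dy":-28,"dz":0,"rx":0,"ry":0,"rz":0,"claw":10},
    {"dx":35,"dy":-28,"dz":0,"rx":0,"ry":0,"rz":0,"claw":10},
    {"dx":35,"dy":-28,"dz":0,"rx":0,"ry":0,"rz":0,"claw":10},
    {"dx":35,"dy":-28,"dz":0,"rx":0,"ry":0,"rz":0,"claw":10},
    {"dx":35,"dy":-28,"dz":0,"rx":0,"ry":0,"rz":0,"claw":10},
    {"dx":35,"dy":-27,"dz":0,"rx":0,"ry":0,"rz":0,"claw":10},
    {"dx":0,"dy":0,"dz":0,"rx":0,"ry":0,"rz":0,"claw":10},
    {"dx":0,"dy":0,"dz":0,"rx":0,"ry":0,"rz":0,"claw":10},
  ],
)

```text
time_s: 21.7
tcp_pos: [0.5238, 0.0191, 0.1117]
eef_rot: [[0.828, 0.56, -0.002], [0.56, -0.828, -0.001], [-0.002, -0.001, -1.0]]
ft_force: [-0.1, -0.2, -0.3]
gripper_width: 0.243
grip_force: 58.9
```

```bash
python3 -c "
from h import *
x,y=tray(124.1,0,132); go(x,y,24,34.1)
s=snap('wrist'); P=cloud(s)
for c,q in blobs(masks(s)['blue'],P,.028,.04): print('tray',rect(q))
for c,q in blobs(masks(s)['pale'],P,.03,.2): print('pale',rect(q),np.median(q[:,2]))
"
```

```text
at [523.8  19.1 111.7] a 34.1 | rz -0.000 then dx 1.8 dy -0.5 dz 87.7
tray [524.9, 21.0, 221.4, 122.7, -56.0]
pale [494.2, 66.4, 89.4, 22.1, 33.9] 0.042786185777208746
pale [524.1, 18.6, 89.9, 21.7, 33.8] 0.1305919986450808
```

step_arm(
  deltas=[
    {"dx":1,"dy":0,"dz":40,"rx":0,"ry":0,"rz":0,"claw":10},
    {"dx":0,"dy":0,"dz":27,"rx":0,"ry":0,"rz":0,"claw":10},
    {"dx":0,"dy":0,"dz":13,"rx":0,"ry":0,"rz":0,"claw":10},
    {"dx":0,"dy":0,"dz":7,"rx":0,"ry":0,"rz":0,"claw":10},
    {"dx":0,"dy":0,"dz":0,"rx":0,"ry":0,"rz":0,"claw":10},
    {"dx":0,"dy":0,"dz":0,"rx":0,"ry":0,"rz":0,"claw":10},
    {"dx":0,"dy":0,"dz":0,"rx":0,"ry":0,"rz":0,"claw":40},
    {"dx":0,"dy":0,"dz":0,"rx":0,"ry":0,"rz":0,"claw":40},
    {"dx":0,"dy":0,"dz":0,"rx":0,"ry":0,"rz":0,"claw":40},
    {"dx":0,"dy":0,"dz":-15,"rx":0,"ry":0,"rz":0,"claw":40},
    {"dx":0,"dy":0,"dz":-40,"rx":0,"ry":0,"rz":0,"claw":40},
    {"dx":0,"dy":0,"dz":-50,"rx":0,"ry":0,"rz":0,"claw":55},
    {"dx":0,"dy":0,"dz":-20,"rx":0,"ry":0,"rz":0,"claw":55},
    {"dx":0,"dy":0,"dz":0,"rx":0,"ry":0,"rz":0,"claw":55},
  ],
)

```text
time_s: 23.5
tcp_pos: [0.5268, 0.0203, 0.1532]
eef_rot: [[0.828, 0.56, 0.004], [0.56, -0.828, 0.001], [0.004, 0.001, -1.0]]
ft_force: [-0.3, 0.2, -1.1]
gripper_width: 0.643
grip_force: 0.0
```

```bash
python3 -c "
from h import *
pales()
go(452,-374,110,21)
print(manip.observe()['joint_positions'])"
```

```text
side [274. 218.] 297 [489.3, 71.7, 90.3, 44.0, 32.4] 40.7
side [287. 229.] 318 [522.0, 24.3, 93.4, 40.6, 34.6] 40.9
side [269. 369.] 433 [450.8, -374.0, 90.7, 25.8, 21.8] 22.7
scene [233. 146.] 88 [451.0, -370.9, 93.4, 25.6, 18.6] 22.6
scene [278. 219.] 120 [524.6, 19.0, 91.5, 19.2, 34.3] 42.7
scene [293. 223.] 131 [488.7, 63.0, 99.2, 20.1, 35.5] 42.8
wrist [282. 205.] 2245 [526.3, 20.0, 89.7, 21.2, 33.8] 42.8
wrist [219. 206.] 2362 [489.9, 63.4, 99.9, 22.1, 33.7] 42.7
at [524.9  20.3 150.2] a 34.1 | rz 0.229 then dx -209.4 dy 342.0 dz 40.2
[-0.48960436  0.35007931  0.44960218  1.95056174 -0.19397088  0.88379523
 -0.91565798]
```

step_arm(
  deltas=[
    {"dx":0,"dy":0,"dz":0,"rx":0,"ry":0,"rz":0.115,"claw":55},
    {"dx":0,"dy":0,"dz":0,"rx":0,"ry":0,"rz":0.114,"claw":55},
    {"dx":-26,"dy":42,"dz":0,"rx":0,"ry":0,"rz":0,"claw":55},
    {"dx":-26,"dy":42,"dz":0,"rx":0,"ry":0,"rz":0,"claw":55},
    {"dx":-26,"dy":43,"dz":0,"rx":0,"ry":0,"rz":0,"claw":55},
    {"dx":-26,"dy":43,"dz":0,"rx":0,"ry":0,"rz":0,"claw":55},
    {"dx":-26,"dy":43,"dz":0,"rx":0,"ry":0,"rz":0,"claw":55},
    {"dx":-26,"dy":43,"dz":0,"rx":0,"ry":0,"rz":0,"claw":55},
    {"dx":-26,"dy":43,"dz":0,"rx":0,"ry":0,"rz":0,"claw":55},
    {"dx":-27,"dy":43,"dz":0,"rx":0,"ry":0,"rz":0,"claw":55},
    {"dx":0,"dy":0,"dz":40,"rx":0,"ry":0,"rz":0,"claw":55},
    {"dx":0,"dy":0,"dz":50,"rx":0,"ry":0,"rz":0,"claw":55},
    {"dx":0,"dy":0,"dz":0,"rx":0,"ry":0,"rz":0,"claw":55},
    {"dx":0,"dy":0,"dz":0,"rx":0,"ry":0,"rz":0,"claw":55},
  ],
)

```text
time_s: 25.4
tcp_pos: [0.4528, -0.3744, 0.0615]
eef_rot: [[0.934, 0.357, -0.0], [0.357, -0.934, -0.0], [-0.001, 0.0, -1.0]]
ft_force: [0.9, 0.1, 0.6]
gripper_width: 0.644
grip_force: 0.0
```

```bash
python3 -c "
from h import *
pales(['wrist'])
go(451.8,-374,4,21)
print(manip.observe()['joint_positions'])"
```

```text
wrist [280. 235.] 4015 [451.9, -373.9, 89.7, 21.9, 21.0] 22.8
at [ 453.4 -374.7   62.2] a 21.0 | rz -0.001 then dx -1.2 dy -1.2 dz 58.2
[ 0.23698609  0.58859596  0.51123957  1.86965205 -0.39498793  0.7829169
 -0.24471421]
```

step_arm(
  deltas=[
    {"dx":-1,"dy":-1,"dz":30,"rx":0,"ry":0,"rz":0,"claw":55},
    {"dx":0,"dy":0,"dz":20,"rx":0,"ry":0,"rz":0,"claw":55},
    {"dx":0,"dy":0,"dz":8,"rx":0,"ry":0,"rz":0,"claw":55},
    {"dx":0,"dy":0,"dz":0,"rx":0,"ry":0,"rz":0,"claw":55},
    {"dx":0,"dy":0,"dz":0,"rx":0,"ry":0,"rz":0,"claw":10},
    {"dx":0,"dy":0,"dz":0,"rx":0,"ry":0,"rz":0,"claw":10},
    {"dx":0,"dy":0,"dz":0,"rx":0,"ry":0,"rz":0,"claw":10},
    {"dx":0,"dy":0,"dz":0,"rx":0,"ry":0,"rz":0,"claw":10},
    {"dx":0,"dy":0,"dz":0,"rx":0,"ry":0,"rz":0,"claw":10},
    {"dx":0,"dy":0,"dz":-20,"rx":0,"ry":0,"rz":0,"claw":10},
    {"dx":0,"dy":0,"dz":-45,"rx":0,"ry":0,"rz":0,"claw":10},
    {"dx":0,"dy":0,"dz":-45,"rx":0,"ry":0,"rz":0,"claw":10},
    {"dx":0,"dy":0,"dz":0,"rx":0,"ry":0,"rz":0,"claw":10},
    {"dx":0,"dy":0,"dz":0,"rx":0,"ry":0,"rz":0,"claw":10},
  ],
)

```text
time_s: 27.2
tcp_pos: [0.4515, -0.3729, 0.1132]
eef_rot: [[0.934, 0.358, 0.001], [0.358, -0.934, 0.0], [0.001, 0.0, -1.0]]
ft_force: [-0.2, -0.2, -0.0]
gripper_width: 0.244
grip_force: 58.8
```

```bash
python3 -c "
from h import *
x,y=tray(124.1,0,132-58); go(x,y,112,34.1)"
```

```text
at [ 451.5 -372.9  113.2] a 21.0 | rz -0.229 then dx 281.4 dy -226.6 dz 1.2
```

step_arm(
  deltas=[
    {"dx":0,"dy":0,"dz":0,"rx":0,"ry":0,"rz":-0.115,"claw":10},
    {"dx":0,"dy":0,"dz":0,"rx":0,"ry":0,"rz":-0.114,"claw":10},
    {"dx":35,"dy":-28,"dz":0,"rx":0,"ry":0,"rz":0,"claw":10},
    {"dx":35,"dy":-28,"dz":0,"rx":0,"ry":0,"rz":0,"claw":10},
    {"dx":35,"dy":-28,"dz":0,"rx":0,"ry":0,"rz":0,"claw":10},
    {"dx":35,"dy":-28,"dz":0,"rx":0,"ry":0,"rz":0,"claw":10},
    {"dx":35,"dy":-28,"dz":0,"rx":0,"ry":0,"rz":0,"claw":10},
    {"dx":35,"dy":-28,"dz":0,"rx":0,"ry":0,"rz":0,"claw":10},
    {"dx":35,"dy":-29,"dz":0,"rx":0,"ry":0,"rz":0,"claw":10},
    {"dx":36,"dy":-29,"dz":0,"rx":0,"ry":0,"rz":0,"claw":10},
    {"dx":0,"dy":0,"dz":0,"rx":0,"ry":0,"rz":0,"claw":10},
    {"dx":0,"dy":0,"dz":0,"rx":0,"ry":0,"rz":0,"claw":10},
  ],
)

```text
time_s: 28.7
tcp_pos: [0.5566, -0.0292, 0.1119]
eef_rot: [[0.828, 0.56, -0.002], [0.56, -0.828, -0.001], [-0.002, -0.001, -1.0]]
ft_force: [-0.7, -0.4, -0.8]
gripper_width: 0.239
grip_force: 58.8
```

```bash
python3 -c "
from h import *
x,y=tray(124.1,0,132-58); go(x,y,24,34.1)
s=snap('wrist'); P=cloud(s)
for c,q in blobs(masks(s)['blue'],P,.028,.04): print('tray',rect(q))
for c,q in blobs(masks(s)['pale'],P,.03,.2): print('pale',rect(q),np.median(q[:,2]))
"
```

```text
at [556.6 -29.2 111.9] a 34.1 | rz -0.000 then dx 1.7 dy -0.9 dz 87.9
tray [524.6, 21.5, 221.1, 122.4, -55.8]
pale [526.4, 19.6, 88.9, 22.0, 34.3] 0.04276159210712943
pale [494.3, 66.0, 89.6, 23.0, 33.7] 0.04279264864090185
pale [556.8, -29.8, 90.1, 21.8, 33.6] 0.13089301196487918
```

step_arm(
  deltas=[
    {"dx":1,"dy":0,"dz":40,"rx":0,"ry":0,"rz":0,"claw":10},
    {"dx":0,"dy":0,"dz":27,"rx":0,"ry":0,"rz":0,"claw":10},
    {"dx":0,"dy":0,"dz":13,"rx":0,"ry":0,"rz":0,"claw":10},
    {"dx":0,"dy":0,"dz":7,"rx":0,"ry":0,"rz":0,"claw":10},
    {"dx":0,"dy":0,"dz":0,"rx":0,"ry":0,"rz":0,"claw":10},
    {"dx":0,"dy":0,"dz":0,"rx":0,"ry":0,"rz":0,"claw":10},
    {"dx":0,"dy":0,"dz":0,"rx":0,"ry":0,"rz":0,"claw":40},
    {"dx":0,"dy":0,"dz":0,"rx":0,"ry":0,"rz":0,"claw":40},
    {"dx":0,"dy":0,"dz":0,"rx":0,"ry":0,"rz":0,"claw":40},
    {"dx":0,"dy":0,"dz":-15,"rx":0,"ry":0,"rz":0,"claw":40},
    {"dx":0,"dy":0,"dz":-40,"rx":0,"ry":0,"rz":0,"claw":40},
    {"dx":0,"dy":0,"dz":-50,"rx":0,"ry":0,"rz":0,"claw":40},
    {"dx":0,"dy":0,"dz":-20,"rx":0,"ry":0,"rz":0,"claw":0},
    {"dx":0,"dy":0,"dz":0,"rx":0,"ry":0,"rz":0,"claw":0},
  ],
)

```text
time_s: 30.5
tcp_pos: [0.5596, -0.0282, 0.1533]
eef_rot: [[0.828, 0.56, 0.004], [0.56, -0.828, 0.001], [0.004, 0.002, -1.0]]
ft_force: [-0.6, -0.0, -0.4]
gripper_width: 0.053
grip_force: 0.0
```

```bash
python3 -c "
from h import *
pales()
s=snap('scene','s4')
s2=snap('side','d4')
im=np.hstack([s['image'][120:320,180:440],s2['image'][100:300,160:420]]);cv2.imwrite('pics/m4.png',cv2.resize(im,(800,308))[:,:,::-1])
x,y=tray(124.1,-85,200); go(x,y,22,34.1)
x,y=tray(94.7,-61,200); print(x,y)
print(manip.observe()['joint_positions'])"
```

```text
side [274. 218.] 292 [488.4, 71.2, 91.7, 41.3, 33.8] 41.3
side [287. 229.] 321 [522.1, 24.3, 94.0, 39.2, 36.6] 40.7
side [300. 242.] 332 [559.3, -22.2, 102.9, 38.5, 36.4] 41.1
scene [262. 215.] 117 [558.4, -28.6, 89.1, 18.3, 34.2] 43.2
scene [278. 219.] 122 [524.5, 18.2, 92.8, 19.0, 34.2] 43.6
scene [293. 223.] 121 [490.5, 64.7, 100.5, 19.2, 35.4] 43.2
wrist [217. 205.] 2391 [526.5, 19.7, 90.2, 22.1, 34.0] 42.7
wrist [282. 204.] 2206 [560.0, -27.7, 87.5, 21.0, 34.0] 42.8
wrist [155. 206.] 2233 [494.2, 66.2, 89.1, 22.2, 33.8] 42.8
at [557.7 -28.1 149.8] a 34.1 | rz -0.000 then dx -84.8 dy -126.6 dz 127.8
521.8174176780916 105.52922833717484
[-0.41463695  0.41218678  0.493321    1.87424542 -0.24102047  0.91597342
 -0.78388834]
```

View pics/m4.png

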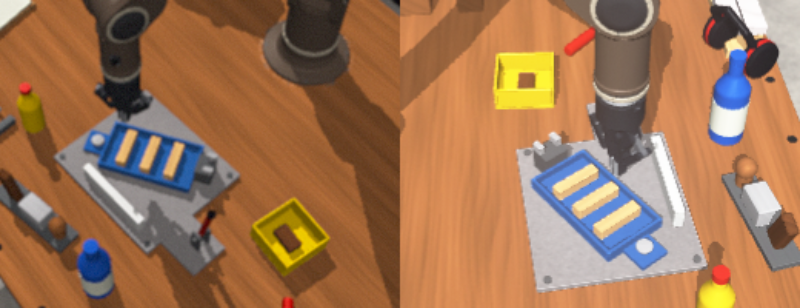

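All three battens lie flat and crosswise in the tray, and the offcut is in the crate. I'll set up for the push.

step_arm(
  deltas=[
    {"dx":-28,"dy":-42,"dz":0,"rx":0,"ry":0,"rz":0,"claw":0},
    {"dx":-28,"dy":-42,"dz":0,"rx":0,"ry":0,"rz":0,"claw":0},
    {"dx":-29,"dy":-42,"dz":0,"rx":0,"ry":0,"rz":0,"claw":0},
    {"dx":0,"dy":0,"dz":0,"rx":0,"ry":0,"rz":0,"claw":0},
    {"dx":0,"dy":0,"dz":50,"rx":0,"ry":0,"rz":0,"claw":0},
    {"dx":0,"dy":0,"dz":50,"rx":0,"ry":0,"rz":0,"claw":0},
    {"dx":0,"dy":0,"dz":20,"rx":0,"ry":0,"rz":0,"claw":0},
    {"dx":0,"dy":0,"dz":8,"rx":0,"ry":0,"rz":0,"claw":0},
    {"dx":0,"dy":0,"dz":0,"rx":0,"ry":0,"rz":0,"claw":0},
    {"dx":0,"dy":0,"dz":0,"rx":0,"ry":0,"rz":0,"claw":0},
  ],
)

```text
time_s: 32.0
tcp_pos: [0.4182, 0.0286, 0.0235]
eef_rot: [[0.828, 0.56, 0.001], [0.56, -0.828, 0.0], [0.001, 0.001, -1.0]]
ft_force: [-0.1, 0.8, 0.7]
gripper_width: 0.001
grip_force: 0.0
```

```bash
python3 -c "
from h import *
x,y=tray(124.1,-85,200); go(x,y,20,34.1)"
```

```text
at [418.2  28.6  23.5] a 34.1 | rz -0.001 then dx -1.1 dy -1.4 dz 3.5
```

step_arm(
  deltas=[
    {"dx":5,"dy":-2,"dz":3,"rx":0,"ry":0,"rz":0.025,"claw":0},
    {"dx":5,"dy":-2,"dz":0,"rx":0,"ry":0,"rz":0.025,"claw":0},
    {"dx":5,"dy":-2,"dz":0,"rx":0,"ry":0,"rz":0.025,"claw":0},
    {"dx":5,"dy":-2,"dz":0,"rx":0,"ry":0,"rz":0.025,"claw":0},
    {"dx":5,"dy":-2,"dz":0,"rx":0,"ry":0,"rz":0.025,"claw":0},
    {"dx":5,"dy":-2,"dz":0,"rx":0,"ry":0,"rz":0.025,"claw":0},
    {"dx":5,"dy":-2,"dz":0,"rx":0,"ry":0,"rz":0.025,"claw":0},
    {"dx":5,"dy":-2,"dz":0,"rx":0,"ry":0,"rz":0.025,"claw":0},
    {"dx":5,"dy":-2,"dz":0,"rx":0,"ry":0,"rz":0.025,"claw":0},
    {"dx":5,"dy":-2,"dz":0,"rx":0,"ry":0,"rz":0.025,"claw":0},
  ],
)

```text
time_s: 33.25
tcp_pos: [0.4502, 0.0692, 0.0195]
eef_rot: [[0.942, 0.336, -0.004], [0.336, -0.942, -0.001], [-0.004, -0.001, -1.0]]
ft_force: [-5.5, -2.4, 5.8]
gripper_width: 0.004
grip_force: 3.5
```

```bash
cat >> h.py <<'E'
def tr():
    s=snap('side');P=cloud(s);M=masks(s)
    for c,q in blobs(M['blue'],P,.026,.04,40):
        print('tray side',len(q),rect(q))
    s=snap('scene');P=cloud(s);M=masks(s)
    for c,q in blobs(M['blue'],P,.026,.04,40): print('tray scene',len(q),rect(q))
    o=manip.observe(); p=o['tcp_pos'][:2]*1000-PIN; h=np.radians(HOME); u=np.array([np.cos(h),np.sin(h)]); print('tcp in jig',p@[u[1],-u[0]],p@u,'z',o['tcp_pos'][2],o['ft_force'].round(1),o['joint_positions'].round(2))
E
python3 -c "
from h import *
tr()"
```

```text
tray side 544 [544.7, 31.0, 225.6, 125.2, -66.9]
tray scene 135 [605.9, -22.1, 160.0, 79.0, 72.1]
tray scene 87 [568.5, 113.1, 101.2, 39.4, -46.9]
tcp in jig -134.39411105142972 170.2239418583692 z 0.019545332348618594 [-4.9  0.5  1.9] [-0.62  0.49  0.46  2.2  -0.41  0.54 -1.08]
```

step_arm(
  deltas=[
    {"dx":5,"dy":-2,"dz":0,"rx":0,"ry":0,"rz":0.024,"claw":0},
    {"dx":5,"dy":-2,"dz":0,"rx":0,"ry":0,"rz":0.024,"claw":0},
    {"dx":5,"dy":-2,"dz":0,"rx":0,"ry":0,"rz":0.024,"claw":0},
    {"dx":5,"dy":-2,"dz":0,"rx":0,"ry":0,"rz":0.024,"claw":0},
    {"dx":5,"dy":-2,"dz":0,"rx":0,"ry":0,"rz":0.024,"claw":0},
    {"dx":5,"dy":-2,"dz":0,"rx":0,"ry":0,"rz":0.024,"claw":0},
    {"dx":5,"dy":-2,"dz":0,"rx":0,"ry":0,"rz":0.024,"claw":0},
    {"dx":5,"dy":-2,"dz":0,"rx":0,"ry":0,"rz":0.024,"claw":0},
    {"dx":5,"dy":-2,"dz":0,"rx":0,"ry":0,"rz":0.024,"claw":0},
    {"dx":4,"dy":-1,"dz":0,"rx":0,"ry":0,"rz":0.024,"claw":0},
    {"dx":2,"dy":0,"dz":0,"rx":0,"ry":0,"rz":0.02,"claw":0},
  ],
)

```text
time_s: 34.72
tcp_pos: [0.4956, 0.1006, 0.0195]
eef_rot: [[0.996, 0.085, -0.003], [0.085, -0.996, 0.001], [-0.003, -0.001, -1.0]]
ft_force: [-7.0, 2.1, 4.0]
gripper_width: 0.001
grip_force: 3.3
```

```bash
python3 -c "
from h import *
tr()"
```

```text
tray side 527 [577.1, 40.8, 226.8, 122.6, -81.0]
tray scene 40 [615.2, -61.1, 52.5, 8.9, 9.2]
tray scene 103 [626.8, 94.7, 142.9, 37.8, -67.4]
tcp in jig -87.39433242078886 197.19249761930726 z 0.019472678303731925 [-5.5  1.1  2.8] [-0.7   0.56  0.53  2.09 -0.49  0.61 -1.32]
```

step_arm(
  deltas=[
    {"dx":3,"dy":0,"dz":0,"rx":0,"ry":0,"rz":0,"claw":0},
    {"dx":3,"dy":0,"dz":0,"rx":0,"ry":0,"rz":0,"claw":0},
    {"dx":2,"dy":0,"dz":0,"rx":0,"ry":0,"rz":0,"claw":0},
    {"dx":2,"dy":0,"dz":0,"rx":0,"ry":0,"rz":0,"claw":0},
    {"dx":1.5,"dy":0,"dz":0,"rx":0,"ry":0,"rz":0,"claw":0},
    {"dx":0,"dy":0,"dz":0,"rx":0,"ry":0,"rz":0,"claw":0},
  ],
)

```text
time_s: 35.58
tcp_pos: [0.507, 0.1022, 0.0193]
eef_rot: [[0.996, 0.086, -0.003], [0.086, -0.996, 0.001], [-0.003, -0.002, -1.0]]
ft_force: [-6.1, 3.1, 1.4]
gripper_width: 0.001
grip_force: 2.5
```

```bash
python3 -c "
from h import *
tr()"
```

```text
tray side 114 [585.6, 148.1, 96.7, 18.2, -0.3]
tray side 411 [585.8, 26.7, 198.1, 121.3, -84.5]
tray scene 50 [535.6, -27.6, 90.9, 11.7, -79.3]
tray scene 67 [605.9, -64.6, 103.3, 14.9, 6.4]
tray scene 82 [524.3, 86.2, 121.6, 21.9, 86.6]
tcp in jig -76.09325771506172 197.85737735419656 z 0.019319172171458822 [-5.   2.4  0.1] [-0.69  0.58  0.53  2.06 -0.49  0.63 -1.32]
```

step_arm(
  deltas=[
    {"dx":1,"dy":0,"dz":0,"rx":0,"ry":0,"rz":0,"claw":0},
    {"dx":1,"dy":0,"dz":0,"rx":0,"ry":0,"rz":0,"claw":0},
    {"dx":1,"dy":0,"dz":0,"rx":0,"ry":0,"rz":0,"claw":0},
    {"dx":0,"dy":0,"dz":0,"rx":0,"ry":0,"rz":0,"claw":0},
  ],
)

```text
time_s: 36.17
tcp_pos: [0.5101, 0.1022, 0.0193]
eef_rot: [[0.996, 0.086, -0.003], [0.086, -0.996, 0.001], [-0.003, -0.001, -1.0]]
ft_force: [-5.0, 2.4, 0.1]
gripper_width: 0.001
grip_force: 2.3
```

step_arm(
  deltas=[
    {"dx":1,"dy":0,"dz":0,"rx":0,"ry":0,"rz":0,"claw":0},
    {"dx":0,"dy":0,"dz":0,"rx":0,"ry":0,"rz":0,"claw":0},
  ],
)

```text
time_s: 36.42
tcp_pos: [0.5108, 0.1025, 0.0193]
eef_rot: [[0.996, 0.086, -0.004], [0.086, -0.996, 0.001], [-0.003, -0.002, -1.0]]
ft_force: [-5.6, 2.9, 0.7]
gripper_width: -0.004
grip_force: 2.7
```

step_arm(
  deltas=[
    {"dx":1,"dy":0,"dz":0,"rx":0,"ry":0,"rz":0,"claw":0},
    {"dx":0,"dy":0,"dz":0,"rx":0,"ry":0,"rz":0,"claw":0},
  ],
)

```text
time_s: 36.67
tcp_pos: [0.5116, 0.1027, 0.0193]
eef_rot: [[0.996, 0.086, -0.004], [0.086, -0.996, 0.001], [-0.004, -0.002, -1.0]]
ft_force: [-5.6, 3.5, 2.0]
gripper_width: -0.001
grip_force: 3.1
```

step_arm(
  deltas=[
    {"dx":1,"dy":0,"dz":0,"rx":0,"ry":0,"rz":0,"claw":0},
    {"dx":0,"dy":0,"dz":0,"rx":0,"ry":0,"rz":0,"claw":0},
  ],
)

```text
time_s: 36.92
tcp_pos: [0.5116, 0.1026, 0.0192]
eef_rot: [[0.996, 0.086, -0.006], [0.086, -0.996, 0.001], [-0.006, -0.002, -1.0]]
ft_force: [-9.3, 3.2, 4.5]
gripper_width: 0.001
grip_force: 4.6
```

```bash
python3 -c "
from h import *
tr()
s=snap('wrist','w5')"
```

```text
tray side 111 [588.5, 149.3, 102.9, 20.9, -0.8]
tray side 399 [588.8, 26.5, 195.8, 121.3, -85.6]
tray scene 60 [608.2, -64.2, 93.6, 13.7, 11.2]
tray scene 85 [529.2, 59.6, 150.7, 9.9, -85.7]
tcp in jig -71.41510838172755 197.97658169400722 z 0.019216988921103618 [-8.2  2.9  5.1] [-0.69  0.58  0.52  2.05 -0.49  0.64 -1.32]
```

View pics/w5.png

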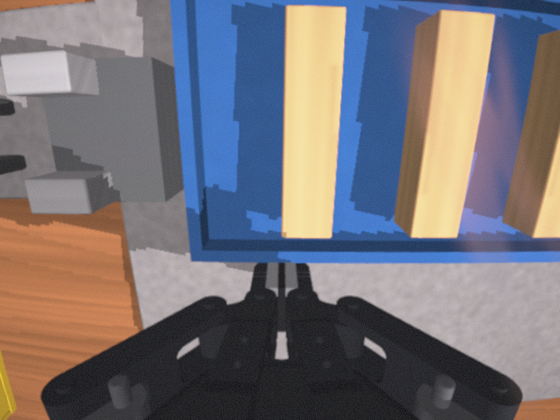

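The wrist view shows the fingers on the tray's near wall at (283,262), with the battens still crosswise. The tool has stopped moving and the force is rising, so the tray is on the fence. I'll press once more lightly, then back off and look.

step_arm(
  deltas=[
    {"dx":1,"dy":0,"dz":0,"rx":0,"ry":0,"rz":0,"claw":0},
    {"dx":1,"dy":0,"dz":0,"rx":0,"ry":0,"rz":0,"claw":0},
    {"dx":0,"dy":0,"dz":0,"rx":0,"ry":0,"rz":0,"claw":0},
  ],
)

```text
time_s: 37.45
tcp_pos: [0.5116, 0.1025, 0.0189]
eef_rot: [[0.996, 0.086, -0.01], [0.086, -0.996, 0.001], [-0.01, -0.002, -1.0]]
ft_force: [-14.9, 2.6, 10.0]
gripper_width: 0.001
grip_force: 7.4
```

step_arm(
  deltas=[
    {"dx":-3,"dy":0,"dz":0,"rx":0,"ry":0,"rz":0,"claw":0},
    {"dx":-15,"dy":0,"dz":0,"rx":0,"ry":0,"rz":0,"claw":0},
    {"dx":-30,"dy":0,"dz":0,"rx":0,"ry":0,"rz":0,"claw":0},
    {"dx":-30,"dy":0,"dz":-40,"rx":0,"ry":0,"rz":0,"claw":0},
    {"dx":0,"dy":0,"dz":-50,"rx":0,"ry":0,"rz":0,"claw":0},
    {"dx":0,"dy":0,"dz":-50,"rx":0,"ry":0,"rz":0,"claw":0},
    {"dx":0,"dy":0,"dz":-50,"rx":0,"ry":0,"rz":0,"claw":0},
    {"dx":0,"dy":0,"dz":0,"rx":0,"ry":0,"rz":0,"claw":0},
  ],
)

```text
time_s: 38.45
tcp_pos: [0.441, 0.0953, 0.213]
eef_rot: [[0.996, 0.085, 0.007], [0.085, -0.996, 0.005], [0.007, -0.005, -1.0]]
ft_force: [0.2, 0.4, -0.6]
gripper_width: 0.0
grip_force: 0.0
```

```bash
python3 -c "
from h import *
s=snap('wrist','w6'); P=cloud(s); M=masks(s)
for c,q in blobs(M['blue'],P,.028,.04): print('tray',rect(q))
for c,q in blobs(M['white'],P,.045,.06): print('fence',rect(q))
tr()
h=np.radians(HOME); u=np.array([np.cos(h),np.sin(h)]); v=np.array([u[1],-u[0]])
for n in ['side','scene']:
    s=snap(n); P=cloud(s); q=P[masks(s)['red']&(abs(P[...,0]-.57)<.06)&(P[...,2]>.07)&(abs(P[...,1]-.26)<.09)]*1000
    d=q[:,:2]-PIN; o=np.argsort(q[:,2]); k=max(1,len(o)//4)
    for i in range(0,len(o),k): j=o[i:i+k]; print(n,'latch jig',np.round([(d[j]@v).mean(),(d[j]@u).mean(),q[j,2].mean()],1))
x,y=PIN+346*u; print('hinge',x,y)"
```

```text
tray [581.9, 55.5, 192.4, 110.4, -85.7]
tray [629.8, -62.5, 42.6, 7.6, 4.4]
tray [572.7, -66.5, 37.1, 6.4, 2.8]
tray side 563 [587.8, 41.7, 229.2, 122.0, -85.6]
tray scene 146 [540.1, 37.2, 220.9, 27.5, -86.5]
tray scene 63 [610.2, -61.3, 89.9, 16.8, 9.0]
tcp in jig -145.1176353950495 196.15055183970634 z 0.20917722090593566 [0.6 0.6 0.3] [-1.02  0.14  0.79  2.07 -0.12  0.97 -1.65]
side latch jig [ -1.2 344.4  83.6]
side latch jig [ -1.6 348.2 108.1]
side latch jig [ -2.  353.2 136.1]
side latch jig [ -2.2 358.1 162.1]
side latch jig [ -2.2 359.1 175.7]
hinge 570.6492760140059 256.03653583904065
```

View pics/w6.png

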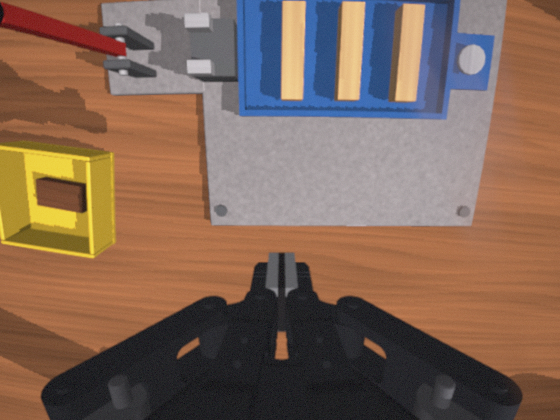

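The tray heading of 94.3–94.4° agrees with the fence (about 94.7°), and the press stalled at 15 N, so the tray is flush. The battens are in order and the latch leans back, with its base at (120,45). I'll go round behind the latch with shut fingers and turn the tool so its x lies along jig +y.

step_arm(
  deltas=[
    {"dx":0,"dy":0,"dz":0,"rx":0,"ry":0,"rz":-0.157,"claw":0},
    {"dx":0,"dy":0,"dz":0,"rx":0,"ry":0,"rz":-0.157,"claw":0},
    {"dx":0,"dy":0,"dz":0,"rx":0,"ry":0,"rz":-0.157,"claw":0},
    {"dx":0,"dy":0,"dz":0,"rx":0,"ry":0,"rz":-0.157,"claw":0},
    {"dx":0,"dy":0,"dz":0,"rx":0,"ry":0,"rz":-0.157,"claw":0},
    {"dx":0,"dy":0,"dz":0,"rx":0,"ry":0,"rz":-0.157,"claw":0},
    {"dx":0,"dy":0,"dz":0,"rx":0,"ry":0,"rz":-0.157,"claw":0},
    {"dx":0,"dy":0,"dz":0,"rx":0,"ry":0,"rz":-0.157,"claw":0},
    {"dx":0,"dy":0,"dz":0,"rx":0,"ry":0,"rz":-0.157,"claw":0},
    {"dx":0,"dy":0,"dz":0,"rx":0,"ry":0,"rz":-0.157,"claw":0},
    {"dx":42,"dy":0,"dz":0,"rx":0,"ry":0,"rz":0,"claw":0},
    {"dx":42,"dy":0,"dz":0,"rx":0,"ry":0,"rz":0,"claw":0},
    {"dx":42,"dy":0,"dz":0,"rx":0,"ry":0,"rz":0,"claw":0},
    {"dx":42,"dy":0,"dz":0,"rx":0,"ry":0,"rz":0,"claw":0},
    {"dx":42,"dy":0,"dz":0,"rx":0,"ry":0,"rz":0,"claw":0},
    {"dx":0,"dy":0,"dz":0,"rx":0,"ry":0,"rz":0,"claw":0},
  ],
)

```text
time_s: 40.7
tcp_pos: [0.4199, 0.3068, 0.2079]
eef_rot: [[-0.089, 0.996, -0.002], [0.996, 0.089, -0.002], [-0.002, -0.002, -1.0]]
ft_force: [-0.2, -1.1, -0.8]
gripper_width: 0.001
grip_force: 0.0
```

```bash
python3 -c "
from h import *
x,y=PIN+400*np.array([np.cos(np.radians(94.7)),np.sin(np.radians(94.7))]); go(x,y,160,94.7)
print(manip.observe()['joint_positions'].round(2))"
```

```text
at [419.9 306.8 207.9] a 95.1 | rz 0.007 then dx -8.9 dy 146.1 dz 47.9
[-1.1   0.27  0.45  1.9  -0.14  1.01 -0.5 ]
```

step_arm(
  deltas=[
    {"dx":0,"dy":36,"dz":0,"rx":0,"ry":0,"rz":0.007,"claw":0},
    {"dx":0,"dy":36,"dz":0,"rx":0,"ry":0,"rz":0,"claw":0},
    {"dx":-3,"dy":36,"dz":0,"rx":0,"ry":0,"rz":0,"claw":0},
    {"dx":-4,"dy":37,"dz":0,"rx":0,"ry":0,"rz":0,"claw":0},
    {"dx":0,"dy":0,"dz":0,"rx":0,"ry":0,"rz":0,"claw":0},
    {"dx":0,"dy":0,"dz":30,"rx":0,"ry":0,"rz":0,"claw":0},
    {"dx":0,"dy":0,"dz":18,"rx":0,"ry":0,"rz":0,"claw":0},
    {"dx":0,"dy":0,"dz":0,"rx":0,"ry":0,"rz":0,"claw":0},
  ],
)

```text
time_s: 41.7
tcp_pos: [0.5649, 0.3076, 0.1599]
eef_rot: [[-0.077, 0.997, -0.003], [0.997, 0.077, -0.002], [-0.002, -0.003, -1.0]]
ft_force: [-0.5, 0.0, 0.0]
gripper_width: -0.001
grip_force: 0.0
```

```bash
cat >> h.py <<'E'
def jg():
    o=manip.observe(); h=np.radians(HOME); u=np.array([np.cos(h),np.sin(h)]); v=np.array([u[1],-u[0]])
    p=o['tcp_pos'][:2]*1000-PIN; print('tcp jig',np.round([p@v,p@u,o['tcp_pos'][2]*1000],1),'F',o['ft_force'].round(1),'t',o['time_s'])
    for n in ['side','scene']:
        s=snap(n); P=cloud(s); q=P[masks(s)['red']&(abs(P[...,0]-.575)<.05)&(P[...,2]>.055)&(P[...,1]>.1)&(P[...,1]<.35)]*1000
        if len(q)<8: continue
        d=(q[:,:2]-PIN)@u; c=np.cov(np.c_[d,q[:,2]].T); w,V=np.linalg.eigh(c); e=V[:,1]
        print(n,'latch deg',np.degrees(np.arctan2(e[1],-e[0]))%180,'n',len(q),'mean',np.round([((q[:,:2]-PIN)@v).mean(),d.mean(),q[:,2].mean()],1))
E
python3 -c "
from h import *
jg()"
```

```text
tcp jig [ -1.5 397.9 159.9] F [-0.5  0.   0. ] t 41.7
side latch deg 100.21006383668126 n 115 mean [ -1.8 351.  123.8]
```

step_arm(
  deltas=[
    {"dx":-7,"dy":0,"dz":0,"rx":0,"ry":0,"rz":0,"claw":0},
    {"dx":-7,"dy":0,"dz":0,"rx":0,"ry":0,"rz":0,"claw":0},
    {"dx":-7,"dy":0,"dz":0,"rx":0,"ry":0,"rz":0,"claw":0},
    {"dx":-7,"dy":0,"dz":0,"rx":0,"ry":0,"rz":0,"claw":0},
    {"dx":-7,"dy":0,"dz":0,"rx":0,"ry":0,"rz":0,"claw":0},
    {"dx":-6.5,"dy":0,"dz":0,"rx":0,"ry":0,"rz":0,"claw":0},
    {"dx":-6.5,"dy":0,"dz":0,"rx":0,"ry":0,"rz":0,"claw":0},
    {"dx":-6.5,"dy":0,"dz":0,"rx":0,"ry":0,"rz":0,"claw":0},
    {"dx":-6.5,"dy":0,"dz":0,"rx":0,"ry":0,"rz":0,"claw":0},
    {"dx":0,"dy":0,"dz":0,"rx":0,"ry":0,"rz":0,"claw":0},
  ],
)

```text
time_s: 43.05
tcp_pos: [0.5712, 0.2466, 0.1619]
eef_rot: [[-0.076, 0.997, -0.0], [0.997, 0.076, -0.0], [-0.0, -0.0, -1.0]]
ft_force: [-0.0, 0.4, -0.3]
gripper_width: 0.0
grip_force: 0.0
```

```bash
python3 -c "
from h import *
jg()"
```

```text
tcp jig [-2.000e-01  3.365e+02  1.619e+02] F [-0.   0.4 -0.3] t 43.05
side latch deg 82.79392382341037 n 69 mean [ -3.1 324.9 125.5]
```

step_arm(
  deltas=[
    {"dx":-6.2,"dy":0,"dz":2.4,"rx":0,"ry":0,"rz":0,"claw":0},
    {"dx":-6.2,"dy":0,"dz":2.4,"rx":0,"ry":0,"rz":0,"claw":0},
    {"dx":-6.2,"dy":0,"dz":2.4,"rx":0,"ry":0,"rz":0,"claw":0},
    {"dx":-6.2,"dy":0,"dz":2.4,"rx":0,"ry":0,"rz":0,"claw":0},
    {"dx":-5.9,"dy":0,"dz":3.3,"rx":0,"ry":0,"rz":0,"claw":0},
    {"dx":-5.9,"dy":0,"dz":3.3,"rx":0,"ry":0,"rz":0,"claw":0},
    {"dx":-5.9,"dy":0,"dz":3.3,"rx":0,"ry":0,"rz":0,"claw":0},
    {"dx":-5.9,"dy":0,"dz":3.3,"rx":0,"ry":0,"rz":0,"claw":0},
    {"dx":-4.9,"dy":0,"dz":4.8,"rx":0,"ry":0,"rz":0,"claw":0},
    {"dx":-4.9,"dy":0,"dz":4.8,"rx":0,"ry":0,"rz":0,"claw":0},
    {"dx":-4.9,"dy":0,"dz":4.8,"rx":0,"ry":0,"rz":0,"claw":0},
    {"dx":-4.9,"dy":0,"dz":4.8,"rx":0,"ry":0,"rz":0,"claw":0},
    {"dx":0,"dy":0,"dz":0,"rx":0,"ry":0,"rz":0,"claw":0},
  ],
)

```text
time_s: 44.78
tcp_pos: [0.5762, 0.179, 0.1193]
eef_rot: [[-0.076, 0.997, -0.001], [0.997, 0.076, -0.001], [-0.001, -0.001, -1.0]]
ft_force: [0.2, -0.3, -0.3]
gripper_width: -0.001
grip_force: 0.0
```

```bash
python3 -c "
from h import *
jg()
s=snap('side'); cv2.imwrite('pics/d7.png',cv2.resize(s['image'][90:270,200:400],(600,540))[:,:,::-1])"
```

```text
tcp jig [ -0.8 268.7 119.3] F [ 0.2 -0.3 -0.3] t 44.775
scene latch deg 28.228124605860028 n 61 mean [  0.8 311.9  88.4]
```

View pics/d7.png

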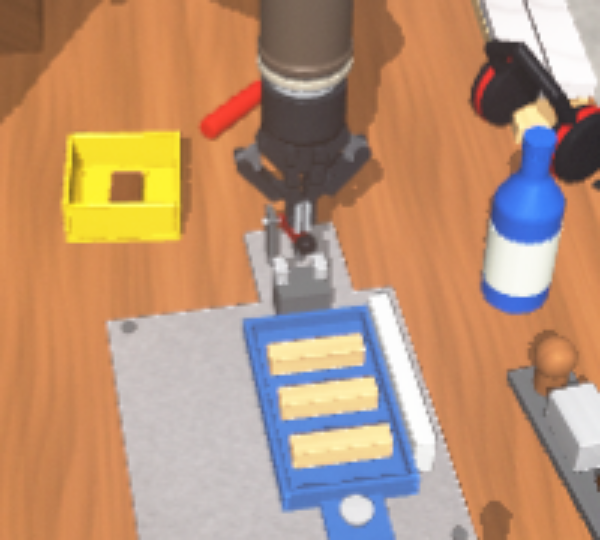

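The side view shows the knob ahead of the fingers at (305,242), centred over the fork at (300,270). The latch is at about 28°, so I'll continue down.

step_arm(
  deltas=[
    {"dx":-3.6,"dy":0,"dz":6,"rx":0,"ry":0,"rz":0,"claw":0},
    {"dx":-3.6,"dy":0,"dz":6,"rx":0,"ry":0,"rz":0,"claw":0},
    {"dx":-3.6,"dy":0,"dz":6,"rx":0,"ry":0,"rz":0,"claw":0},
    {"dx":-3.6,"dy":0,"dz":6,"rx":0,"ry":0,"rz":0,"claw":0},
    {"dx":-2,"dy":0,"dz":5,"rx":0,"ry":0,"rz":0,"claw":0},
    {"dx":-2,"dy":0,"dz":5,"rx":0,"ry":0,"rz":0,"claw":0},
    {"dx":-2,"dy":0,"dz":5,"rx":0,"ry":0,"rz":0,"claw":0},
    {"dx":-2,"dy":0,"dz":4,"rx":0,"ry":0,"rz":0,"claw":0},
    {"dx":0,"dy":0,"dz":4,"rx":0,"ry":0,"rz":0,"claw":0},
    {"dx":0,"dy":0,"dz":2,"rx":0,"ry":0,"rz":0,"claw":0},
    {"dx":0,"dy":0,"dz":0,"rx":0,"ry":0,"rz":0,"claw":0},
  ],
)

```text
time_s: 46.3
tcp_pos: [0.578, 0.1574, 0.0706]
eef_rot: [[-0.077, 0.997, -0.0], [0.997, 0.077, -0.0], [-0.0, -0.0, -1.0]]
ft_force: [-0.2, 0.1, 0.8]
gripper_width: -0.001
grip_force: 0.0
```

```bash
python3 -c "
from h import *
jg()"
```

```text
tcp jig [ -0.8 247.1  70.6] F [-0.2  0.1  0.8] t 46.3
scene latch deg 1.8477990056058033 n 61 mean [  0.6 302.5  69.9]
```

step_arm(
  deltas=[
    {"dx":0,"dy":0,"dz":1,"rx":0,"ry":0,"rz":0,"claw":0},
    {"dx":0,"dy":0,"dz":1,"rx":0,"ry":0,"rz":0,"claw":0},
    {"dx":0,"dy":0,"dz":1,"rx":0,"ry":0,"rz":0,"claw":0},
    {"dx":0,"dy":0,"dz":0,"rx":0,"ry":0,"rz":0,"claw":0},
  ],
)

```text
time_s: 46.9
tcp_pos: [0.5782, 0.1574, 0.0682]
eef_rot: [[-0.077, 0.997, 0.0], [0.997, 0.077, 0.0], [0.0, 0.0, -1.0]]
ft_force: [-0.7, -0.2, 3.9]
gripper_width: -0.002
grip_force: 2.2
```

step_arm(
  deltas=[
    {"dx":0,"dy":0,"dz":1,"rx":0,"ry":0,"rz":0,"claw":0},
    {"dx":0,"dy":0,"dz":0,"rx":0,"ry":0,"rz":0,"claw":0},
  ],
)

```text
time_s: 47.15
tcp_pos: [0.5783, 0.1574, 0.0681]
eef_rot: [[-0.077, 0.997, 0.0], [0.997, 0.077, 0.001], [0.001, 0.001, -1.0]]
ft_force: [-4.7, -2.1, 13.9]
gripper_width: 0.004
grip_force: 6.8
```

It stopped at z = 68 mm with the force rising, which is the arm's top when closed. I'll retreat and check everything.

step_arm(
  deltas=[
    {"dx":0,"dy":0,"dz":-3,"rx":0,"ry":0,"rz":0,"claw":0},
    {"dx":0,"dy":0,"dz":-20,"rx":0,"ry":0,"rz":0,"claw":0},
    {"dx":0,"dy":0,"dz":-50,"rx":0,"ry":0,"rz":0,"claw":0},
    {"dx":0,"dy":0,"dz":-50,"rx":0,"ry":0,"rz":0,"claw":0},
    {"dx":0,"dy":0,"dz":-50,"rx":0,"ry":0,"rz":0,"claw":0},
    {"dx":-50,"dy":0,"dz":-20,"rx":0,"ry":0,"rz":0,"claw":0},
    {"dx":-50,"dy":0,"dz":0,"rx":0,"ry":0,"rz":0,"claw":0},
    {"dx":-50,"dy":0,"dz":0,"rx":0,"ry":0,"rz":0,"claw":0},
    {"dx":0,"dy":0,"dz":0,"rx":0,"ry":0,"rz":0,"claw":0},
    {"dx":0,"dy":0,"dz":0,"rx":0,"ry":0,"rz":0,"claw":0},
  ],
)

```text
time_s: 48.4
tcp_pos: [0.5895, 0.0084, 0.2595]
eef_rot: [[-0.077, 0.997, -0.0], [0.997, 0.077, 0.001], [0.001, -0.0, -1.0]]
ft_force: [1.3, 0.8, -0.7]
gripper_width: -0.0
grip_force: 0.0
```

```bash
python3 -c "
from h import *
jg(); tr(); pales()
s=snap('wrist','w9'); P=cloud(s); M=masks(s)
for c,q in blobs(M['blue'],P,.028,.04): print('tray',rect(q))
for c,q in blobs(M['white'],P,.045,.06): print('fence',rect(q))
d=snap('side','d9'); im=np.hstack([cv2.resize(s['image'],(400,300)),cv2.resize(d['image'][90:300,160:440],(400,300))]);cv2.imwrite('pics/m9.png',im[:,:,::-1])"
```

```text
tcp jig [ -1.5  97.6 259.5] F [ 1.3  0.8 -0.7] t 48.4
side latch deg 0.4549775373513927 n 79 mean [ -1.7 291.2  68.4]
scene latch deg 0.5775109555345292 n 100 mean [  1.2 287.1  68.8]
tray side 563 [587.8, 40.3, 225.7, 121.4, -85.7]
tray scene 120 [540.6, -5.7, 171.9, 67.6, -61.6]
tray scene 42 [527.0, 121.2, 57.2, 23.9, 69.5]
tcp in jig -1.3710368108372517 98.60856897346758 z 0.2595313810646722 [-0.8 -0.2 -0.5] [-0.52  0.36  0.56  1.68 -0.2   1.17  0.17]
side [305. 208.] 313 [583.4, 94.7, 88.2, 30.5, 5.8] 40.7
side [309. 222.] 334 [588.3, 39.0, 89.1, 31.1, 1.9] 40.0
side [313. 238.] 350 [592.9, -19.3, 89.1, 27.5, 6.7] 40.5
scene [255. 222.] 124 [588.5, -17.8, 99.4, 26.4, 10.1] 42.9
scene [266. 232.] 125 [589.5, 40.4, 89.6, 21.2, 2.4] 42.5
scene [277. 243.] 137 [584.8, 96.5, 88.9, 22.5, 1.9] 43.1
wrist [283. 109.] 1391 [584.0, 97.0, 88.4, 20.2, 4.5] 42.7
wrist [283. 157.] 1291 [589.4, 41.0, 87.8, 20.9, 4.5] 42.7
wrist [283. 204.] 1106 [593.5, -16.9, 88.2, 20.6, 4.3] 42.7
tray [588.8, 41.9, 220.3, 121.4, -85.6]
fence [657.8, 57.0, 188.6, 18.4, -85.7]
fence [814.0, -17.4, 65.2, 41.2, -79.4]
```

View pics/m9.png

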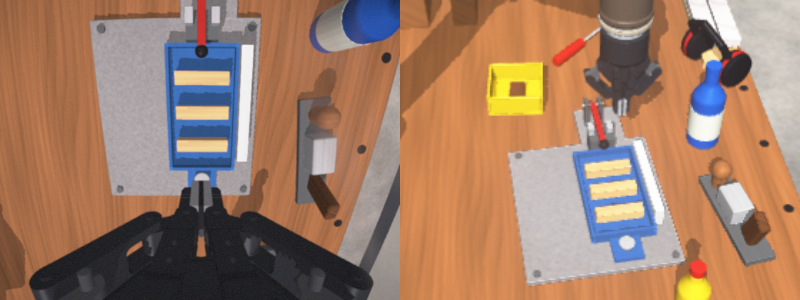

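The tray (−85.6°) is parallel with the fence (−85.7°). The latch lies level in the fork at (201,45), the three battens are flat and crosswise, and the offcut is in the crate.

```bash
python3 -c "
from h import *
print(job.job_done())"
```

```text
the job is handed in; nothing more can be done
None
```

The job is handed in at about 49 s: the one offcut is in the crate, all three battens found lie flat and crosswise in the tray, the tray is flush on the fence, and the latch is down in the fork.

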